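Check the ink jars: loose caps to rework, nearly empty jars to refill

ROBOT

A 7-joint arm with a two-finger parallel gripper is mounted at the origin on a cart in front of the work surface, level with it; the furniture and walls round the work are solid. World frame = base frame: x ahead of the robot, y to its left, z up, the work surface at z = 0. Lengths are in m, angles in degrees, forces in N, time in s.
With the tool pointing down it reaches from about 0.425 to 0.875 m from the base axis. Payload 4.7 kg.
Tool frame: the origin (TCP) lies at the very end of the fingers, on their centre line; the grasp point (between the pads) lies 19 mm behind it; z points along the fingers, y is the direction in which the jaws open and shut (so a half turn about z gives the same grasp; the last joint's range is limited). The gripper opens to 87 mm and grips with 3 to 60 N. Pads are 19 mm wide; open, the fingers measure 117 mm over their backs; the gripper's body (75 mm by 190 mm) begins 51 mm behind the grasp point.
Start: joints at [70.021, 18.392, -4.016, 83.108, 1.295, 78.541, -3.26], TCP at [0.231, -0.608, 0.223] pointing down, gripper open.
Joint ranges: [-163.93, 163.93], [-17.29, 119.83], [-79.2, 71.16], [3.27, 140.29], [-89.18, 269.18], [5.43, 117.66], [-154.24, 154.24]. Speed limits (degrees/s): [147.25, 147.25, 180, 180, 180, 180, 180].

INTERFACE

Orientations are given as [roll, pitch, yaw] about the fixed x, y, z axes, in that order (R = Rz(yaw) Ry(pitch) Rx(roll)).
In Python, from cell import monitor, read_camera, camera_info, env, look_for gives the robot as it stands.
- The arm moves only by the tool servo_tool, never from a script. Its argument "commands" is one flat list of numbers, 6 for each row, row after row: the shift along the tool's x, y, z in mm, then the turn, a rotation vector about the tool's x, y, z in degrees. A call has 1 to 10 rows; each row shifts and turns the commanded pose from where the row before left it, along the tool's axes as they then stand; what a row does not reach is not made up. A row lasts 1/10 s, in which the tool goes at most 50 mm and 8.59 degrees, less where a joint would pass 70% of its speed; a pose out of reach is approached as far as the arm can. A call is refused whole if a number of a shift passes 50 or a number of a turn 8.59, either way. A call with a gripper value outside its range is refused whole. "jaw" is the finger opening in mm, from 0 to 87, set as the call begins (left out, the last holds). The fingers move at their own pace and stop on an object; "newtons" is the grip in N (left out, the last holds). Time passes only in rows, so rows that do not move let the fingers close. It gives the time, the measured TCP pose, the force and the opening at its end, in the units of the state.
- monitor.get_obs(): the state, without advancing time (a new reading comes with each control period).
- read_camera(name): name is "side" or "top"; returns (picture, depth): 384x512x3 uint8, red, green, blue; 384x512 float32, m along the optical axis (not along the pixel's ray), 0 where there is no reading.
- camera_info(name): a dict with "camera_matrix" (3x3 intrinsics, pixels), "k1" (the pictures are not rectified: a ray, as slopes to the right and down, at radius r is drawn at 1 + k1 r^2 times it, then the intrinsics apply), "R" (3x3) and "t" (3): a world point X has camera coordinates R X + t. Camera axes: x right, y down, z forward; pixel columns grow to the right and rows downward; lengths in m; the calibration is good to about 2 mm. A picture is of the moment at which its call begins. camera_info takes no time and is no camera call.
- env.sign_off(): hands the job in, once; it reports no verdict.
Trained networks look in the newest picture that a camera, given by its name, has taken for a name from the list of things; names that differ only in an ending like _2 or _b are one class to them, and where a whole thing is asked for, a point or a joint stands for the part that bears it (a point fixed in the world has none). Each returns a list of dicts, best first, with "conf" (0 to 1); they miss things now and then, are a little off and sometimes report something else, mostly with a low value. They report only what shows in the picture. A call takes as long as a camera call.
- look_for(camera, label): "box" ([left, top, width, height] in pixels, round what is visible of it).
The state is a dict: "time_s": time; "qpos": joint angles; "joint_velocities": joint speeds; "effort": joint torques, N m; "tool_pos": TCP position; "tool_rot": TCP orientation; "force": force on the tool from outside, world axes, zero at the start; "wrist_torque": the same for the moment, N m; "grip_width": finger opening in m.
Only numpy, scipy, OpenCV 4.12 (cv2) and the standard library are available. Lean on these libraries where they do the work, as an engineer would, in place of code of your own. Each camera call takes 0.05 s, during which the arm holds its last target.

TASK

Check the square ink jars on the bench: gently twist each cap without forcing it. Screw every loose cap down clockwise until it stops, and set that jar in the square steel tray for rework. Of the jars whose caps were tight, lift each to feel its weight and stand the nearly empty, light ones in the round wooden tray for refilling; full ones stay on the bench outside both trays. Leave all jars standing upright.

Things in the scene. Friction and masses are not known exactly. Their poses are not given: they have to be found in the camera images.
- jar_1_mid (a point): Free-standing square opaque grey jar, all alike, 4 to 6 of 6 present: body 46 x 46 mm, 60 high, neck sloping to 68 mm, round black ribbed screw cap 36 mm across from 68 to 94 mm above the foot, low ridge over its top. Point on the axis 47 mm above the foot, z up the axis, x, y square to the sides; turns with the jar, not the cap. Full about 0.45 kg in all, nearly empty 0.15 kg.
- cap_1 (a joint): Turn of jar_1's cap on its jar (rad, 0 at the start, + anticlockwise from above). A loose cap turns almost freely while the jar stays put: half to two thirds of a turn clockwise to its stop (after that the jar turns along), 0.8 rad the other way; it never comes off. A tight one holds under a gentle twist (below 0.8 N m): the whole jar turns on the bench with it.
- jar_2_mid (a point): Free-standing square opaque grey jar, all alike, 4 to 6 of 6 present: body 46 x 46 mm, 60 high, neck sloping to 68 mm, round black ribbed screw cap 36 mm across from 68 to 94 mm above the foot, low ridge over its top. Point on the axis 47 mm above the foot, z up the axis, x, y square to the sides; turns with the jar, not the cap. Full about 0.45 kg in all, nearly empty 0.15 kg.
- cap_2 (a joint): Turn of jar_2's cap on its jar (rad, 0 at the start, + anticlockwise from above). A loose cap turns almost freely while the jar stays put: half to two thirds of a turn clockwise to its stop (after that the jar turns along), 0.8 rad the other way; it never comes off. A tight one holds under a gentle twist (below 0.8 N m): the whole jar turns on the bench with it.
- jar_3_mid (a point): Free-standing square opaque grey jar, all alike, 4 to 6 of 6 present: body 46 x 46 mm, 60 high, neck sloping to 68 mm, round black ribbed screw cap 36 mm across from 68 to 94 mm above the foot, low ridge over its top. Point on the axis 47 mm above the foot, z up the axis, x, y square to the sides; turns with the jar, not the cap. Full about 0.45 kg in all, nearly empty 0.15 kg.
- cap_3 (a joint): Turn of jar_3's cap on its jar (rad, 0 at the start, + anticlockwise from above). A loose cap turns almost freely while the jar stays put: half to two thirds of a turn clockwise to its stop (after that the jar turns along), 0.8 rad the other way; it never comes off. A tight one holds under a gentle twist (below 0.8 N m): the whole jar turns on the bench with it.
- jar_4_mid (a point): Free-standing square opaque grey jar, all alike, 4 to 6 of 6 present: body 46 x 46 mm, 60 high, neck sloping to 68 mm, round black ribbed screw cap 36 mm across from 68 to 94 mm above the foot, low ridge over its top. Point on the axis 47 mm above the foot, z up the axis, x, y square to the sides; turns with the jar, not the cap. Full about 0.45 kg in all, nearly empty 0.15 kg.
- cap_4 (a joint): Turn of jar_4's cap on its jar (rad, 0 at the start, + anticlockwise from above). A loose cap turns almost freely while the jar stays put: half to two thirds of a turn clockwise to its stop (after that the jar turns along), 0.8 rad the other way; it never comes off. A tight one holds under a gentle twist (below 0.8 N m): the whole jar turns on the bench with it.
- jar_5_mid (a point): Free-standing square opaque grey jar, all alike, 4 to 6 of 6 present: body 46 x 46 mm, 60 high, neck sloping to 68 mm, round black ribbed screw cap 36 mm across from 68 to 94 mm above the foot, low ridge over its top. Point on the axis 47 mm above the foot, z up the axis, x, y square to the sides; turns with the jar, not the cap. Full about 0.45 kg in all, nearly empty 0.15 kg.
- cap_5 (a joint): Turn of jar_5's cap on its jar (rad, 0 at the start, + anticlockwise from above). A loose cap turns almost freely while the jar stays put: half to two thirds of a turn clockwise to its stop (after that the jar turns along), 0.8 rad the other way; it never comes off. A tight one holds under a gentle twist (below 0.8 N m): the whole jar turns on the bench with it.
- jar_6_mid (a point): Free-standing square opaque grey jar, all alike, 4 to 6 of 6 present: body 46 x 46 mm, 60 high, neck sloping to 68 mm, round black ribbed screw cap 36 mm across from 68 to 94 mm above the foot, low ridge over its top. Point on the axis 47 mm above the foot, z up the axis, x, y square to the sides; turns with the jar, not the cap. Full about 0.45 kg in all, nearly empty 0.15 kg.
- cap_6 (a joint): Turn of jar_6's cap on its jar (rad, 0 at the start, + anticlockwise from above). A loose cap turns almost freely while the jar stays put: half to two thirds of a turn clockwise to its stop (after that the jar turns along), 0.8 rad the other way; it never comes off. A tight one holds under a gentle twist (below 0.8 N m): the whole jar turns on the bench with it.
- steel_tray: Fixed square sheet-steel tray, the rework tray, room for two jars corner to corner: 132 x 132 mm outside, rim 16 mm high, walls and floor 3 mm. Origin at the centre of its underside, on the bench; x and y along its sides.
- wood_tray: Fixed round pale wooden tray, the refill tray, room for two jars side by side: 164 mm across at the rim, which is 16 mm high; inside 146 mm across at the floor, which is 5 mm thick. Origin at the centre of its underside, on the bench.

How it is judged (in metres and radians):
At the end, for the whole second after the job is handed in: All jars upright (0.15 rad), at rest: those found loose with caps within 0.25 rad of the stop, on the steel tray's floor (axis within 45 mm of its centre each way); tight light ones on the wooden tray's floor (axis within 55 mm of its centre); tight full ones on the bench clear of both trays (height (world z) of jar_1_mid between 0.035 and 0.062 m and angle between each of jar_1_mid, jar_2_mid, jar_3_mid, jar_4_mid, jar_5_mid, jar_6_mid's own z axis and vertical below 0.15 rad and horizontal distance between each of jar_1_mid, jar_4_mid and wood_tray below 0.055 m and linear speed of each of jar_1, jar_2, jar_3, jar_4, jar_5, jar_6 below 0.02 m/s and height (world z) of jar_2_mid between 0.035 and 0.062 m and x of jar_2_mid in the frame of steel_tray between -0.045 and 0.045 m and y of jar_2_mid in the frame of steel_tray between -0.045 and 0.045 m and value of joint cap_2 below -2.85 rad and height (world z) of jar_3_mid between 0.035 and 0.062 m and not (x of jar_3_mid in the frame of steel_tray between -0.085 and 0.085 m and y of jar_3_mid in the frame of steel_tray between -0.085 and 0.085 m) and not (horizontal distance between jar_3_mid and wood_tray below 0.1 m) and height (world z) of jar_4_mid between 0.035 and 0.062 m and height (world z) of jar_5_mid between 0.035 and 0.062 m and not (x of jar_5_mid in the frame of steel_tray between -0.085 and 0.085 m and y of jar_5_mid in the frame of steel_tray between -0.085 and 0.085 m) and not (horizontal distance between jar_5_mid and wood_tray below 0.1 m) and height (world z) of jar_6_mid between 0.035 and 0.062 m and x of jar_6_mid in the frame of steel_tray between -0.045 and 0.045 m and y of jar_6_mid in the frame of steel_tray between -0.045 and 0.045 m and value of joint cap_6 below -3.95 rad); the robot touches nothing.
It fails at once if a tight cap was forced: turned on its jar by more than 0.3 rad ((value of joint cap_1 above 0.3 rad or value of joint cap_1 below -0.3 rad) or (value of joint cap_4 above 0.3 rad or value of joint cap_4 below -0.3 rad) or (value of joint cap_3 above 0.3 rad or value of joint cap_3 below -0.3 rad) or (value of joint cap_5 above 0.3 rad or value of joint cap_5 below -0.3 rad)).
Of jar_2, jar_6 only 1 to 2 are there at a start; the rules pass over those that are not, and their reading is None.
Of jar_1, jar_4, jar_3, jar_5 only 3 to 4 are there at a start; the rules pass over those that are not, and their reading is None.
At some moment in a run one of jar_1, jar_2, jar_3, jar_4, jar_5, jar_6 may be knocked a few centimetres aside while the robot is not near it.
It also fails if it takes over 210 s, if anything falls off the work surface, if the arm or the gripper's body presses on something with over 40 N, if the wrist force passes 120 N, or if a joint passes its speed limit or range.

## Working session

There is one attempt and no reset: what is moved stays moved. The work goes in short steps, Python scripts to look and compute and a tool call to move; the robot and the scene stay as the last step left them, time stands still between calls to the robot, and variables do not carry over. Pictures are saved under pics/ and viewed, and the job is handed in when it is done.

Besides the shell and the picture viewer there is one more tool, called as a command line: name --argument value ..., lists and objects as JSON in quotes. servo_tool: Moves the arm, as the interface text tells. Its arguments: {"type":"object","properties":{"commands":{"type":"array","items":{"type":"number"}},"jaw":{"type":"number"},"newtons":{"type":"number"}},"required":["commands"]}

```bash
ls; mkdir -p pics; python3 - <<'E'
from cell import monitor, read_camera, camera_info, env, look_for
import cv2,numpy as np
o=monitor.get_obs();print(o)
for n in("top","side"):
    p,d=read_camera(n);cv2.imwrite(f"pics/{n}0.png",p[:,:,::-1]);np.savez(f"/tmp/{n}0.npz",p=p,d=d)
    print(n,camera_info(n))
E
```

```text
pics
{'time_s': 0.0, 'qpos': array([70.02034305, 18.43767229, -4.0173127 , 83.17579706,  1.29481326,
       78.53975183, -3.26222682]), 'joint_velocities': array([ 0.02949983, -0.03152153,  0.00432109, -0.06356199, -0.02218958,
       -0.05136226, -0.05818091]), 'effort': array([-3.88403450e-04, -4.91290784e+01, -4.04214514e-01, -3.12531745e+01,
       -6.38861535e-02,  4.37074690e-02,  1.57097834e-04]), 'tool_pos': array([ 0.23046181, -0.60717869,  0.22146963]), 'tool_rot': array([-1.79892020e+02,  5.02911357e-03,  2.07888573e+01]), 'force': array([-0.40965614, -0.26277276, -0.12855148]), 'wrist_torque': array([-0.01805868,  0.00949161,  0.01176626]), 'grip_width': 0.08733418818999286}
top {'camera_matrix': array([[451.73560537,   0.        , 252.77247219],
       [  0.        , 451.73560537, 194.40842994],
       [  0.        ,   0.        ,   1.        ]]), 'k1': 0.06097595377431051, 'R': array([[-2.59536197e-02, -9.99662728e-01, -9.16970605e-04],
       [-9.81153612e-01,  2.56487561e-02, -1.91519532e-01],
       [ 1.91478457e-01, -4.07093608e-03, -9.81488374e-01]]), 't': array([0.09178404, 0.50257493, 0.81481863])}
side {'camera_matrix': array([[416.86776083,   0.        , 256.28984552],
       [  0.        , 416.86776083, 195.43627745],
       [  0.        ,   0.        ,   1.        ]]), 'k1': -0.09505333023394916, 'R': array([[ 0.99959272, -0.02822639, -0.00420411],
       [-0.01920987, -0.55657913, -0.83057249],
       [ 0.02110414,  0.83031497, -0.55689467]]), 't': array([-0.50953811,  0.12804652,  0.89898669])}
```

View pics/top0.png

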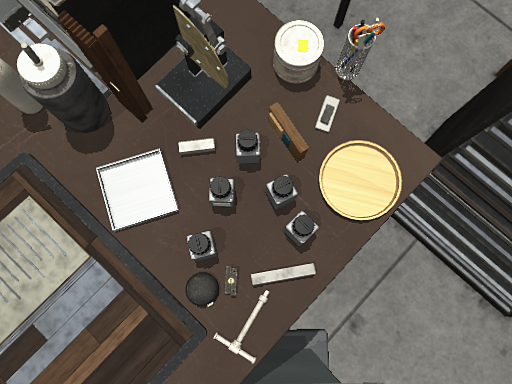

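View pics/side0.png

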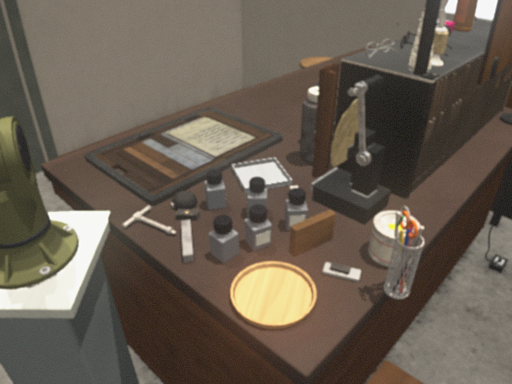

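```bash
cat > h.py <<'E'
import numpy as np,cv2
from cell import monitor, read_camera, camera_info, env, look_for
def rays(n,uv):
    ci=camera_info(n);K=ci["camera_matrix"];uv=np.atleast_2d(uv).astype(float)
    xd=np.c_[(uv[:,0]-K[0,2])/K[0,0],(uv[:,1]-K[1,2])/K[1,1]]
    x=xd.copy()
    for _ in range(20): x=xd/(1+ci["k1"]*(x**2).sum(1,keepdims=True))
    return np.c_[x,np.ones(len(x))],ci["R"],ci["t"]
def cloud(n,d):
    v,u=np.mgrid[:d.shape[0],:d.shape[1]]
    r,R,t=rays(n,np.c_[u.ravel(),v.ravel()])
    X=(r*d.reshape(-1,1)-t)@R
    X[d.ravel()<=0]=np.nan
    return X.reshape(d.shape+(3,))
def atz(n,uv,z):
    r,R,t=rays(n,uv);D=r@R;C=-R.T@t
    return C+D*((z-C[2])/D[:,2:])
def proj(n,X):
    ci=camera_info(n);X=np.atleast_2d(X)@ci["R"].T+ci["t"];x=X[:,:2]/X[:,2:]
    x=x*(1+ci["k1"]*(x**2).sum(1,keepdims=True));K=ci["camera_matrix"]
    return x*[K[0,0],K[1,1]]+[K[0,2],K[1,2]]
def jars(p,d,lo=0.084,hi=0.102):
    X=cloud("top",d);z=X[...,2]
    g=p.max(2)
    m=((z>lo)&(z<hi)&(g<110)).astype(np.uint8)
    m=cv2.morphologyEx(m,cv2.MORPH_OPEN,np.ones((3,3),np.uint8))
    n,l,s,c=cv2.connectedComponentsWithStats(m)
    out=[]
    for i in range(1,n):
        if s[i,4]<120:continue
        P=X[l==i];(cu,cv),r=cv2.minEnclosingCircle(np.argwhere(l==i)[:,::-1].astype(np.float32))
        out.append((s[i],c[i],np.nanmedian(P[:,2]),(np.nanmax(P,0)+np.nanmin(P,0))/2,np.nanmax(P,0)-np.nanmin(P,0),atz("top",[[cu,cv]],0.094)[0]))
    return out
E
python3 - <<'E'
from h import *
f=np.load("/tmp/top0.npz");p,d=f["p"],f["d"]
np.set_printoptions(precision=4,suppress=True)
for o in jars(p,d): print(*o)
X=cloud("top",d)
for uv in [(137,188),(360,180),(120,240),(300,330),(320,205)]: print(uv,X[uv[1],uv[0]])
big=cv2.resize(p[110:310,80:420],None,fx=2.35,fy=2.35,interpolation=cv2.INTER_CUBIC);cv2.imwrite("pics/zoom.png",big[:,:,::-1])
E
```

```text
[124  13  51  47 339] [148.7876  36.1917] 0.09295294177939571 [0.8122 0.2696 0.0929] [0.0967 0.0934 0.0176] [0.8121 0.2701 0.094 ]
[ 73  92  23  26 159] [ 85.8239 107.0063] 0.09331911614548877 [0.6761 0.3898 0.093 ] [0.0475 0.0405 0.0179] [0.6747 0.3886 0.094 ]
[238 130  19  19 306] [246.9967 139.0425] 0.0935641909287068 [0.6021 0.0868 0.0909] [0.036  0.0338 0.0129] [0.6004 0.0875 0.094 ]
[210 177  20  19 311] [219.5498 186.1415] 0.09366009120201682 [0.5134 0.139  0.0921] [0.0339 0.0349 0.0117] [0.5129 0.1387 0.094 ]
[273 176  20  20 314] [282.2516 185.3726] 0.09350015841092718 [0.5117 0.0243 0.0914] [0.0358 0.0348 0.0126] [0.5114 0.0251 0.094 ]
[294 215  20  20 333] [303.4655 224.5736] 0.0935001409803779 [ 0.4393 -0.0105  0.0912] [0.0346 0.0347 0.0132] [ 0.4388 -0.0102  0.094 ]
[188 233  21  21 332] [198.2199 243.006 ] 0.09369412169787969 [0.4113 0.1784 0.0917] [0.0355 0.0357 0.0136] [0.4113 0.1782 0.094 ]
(137, 188) [0.533  0.3111 0.0025]
(360, 180) [ 0.5377 -0.1388  0.003 ]
(120, 240) [ 0.4296  0.3426 -0.0003]
(300, 330) [ 0.1683 -0.083  -0.8147]
(320, 205) [ 0.4894 -0.0563 -0.0021]
```

View pics/zoom.png

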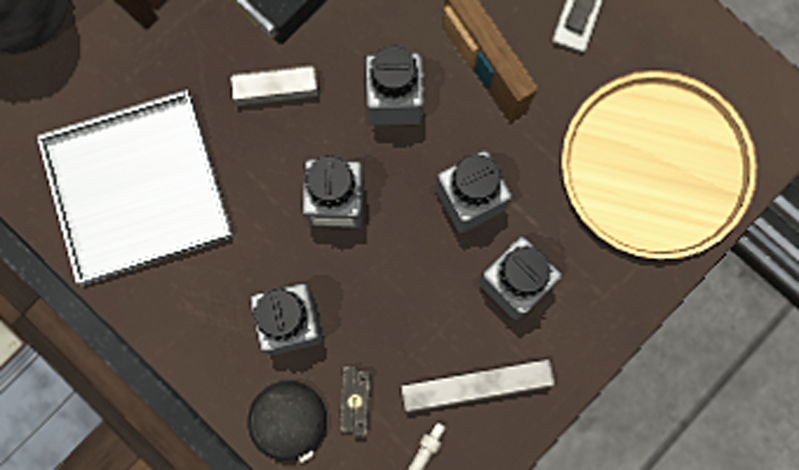

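```bash
python3 - <<'E'
from h import *
np.set_printoptions(precision=4,suppress=True)
f=np.load("/tmp/top0.npz");p,d=f["p"].astype(int),f["d"]
X=cloud("top",d)
# wood
m=((p[...,0]-p[...,2]>50)&(p[...,0]>170)).astype(np.uint8);m[:, :310]=0;m[:130]=0;m[225:]=0
c=max(cv2.findContours(m,cv2.RETR_EXTERNAL,cv2.CHAIN_APPROX_NONE)[0],key=cv2.contourArea)
W=atz("top",c[:,0],0.016)[:,:2].astype(np.float32)
e=cv2.fitEllipse(W);print("wood",e,cv2.minEnclosingCircle(W))
m=((p.min(2)>140)).astype(np.uint8);m[:,:85]=0;m[:,185:]=0;m[:140]=0;m[235:]=0
m=cv2.morphologyEx(m,cv2.MORPH_CLOSE,np.ones((5,5)))
c=max(cv2.findContours(m,cv2.RETR_EXTERNAL,cv2.CHAIN_APPROX_NONE)[0],key=cv2.contourArea)
S=atz("top",c[:,0],0.010)[:,:2].astype(np.float32)
print("steel",cv2.minAreaRect(S),cv2.boxPoints(cv2.minAreaRect(S)))
# obstacles >0.12
xy=np.round(X[...,:2]/0.04)*0.04
f=np.load("/tmp/side0.npz");Y=cloud("side",f["d"]).reshape(-1,3)
P=np.r_[X.reshape(-1,3),Y]
for x in np.arange(0.92,0.3,-0.04):
    print("%.2f"%x,*["%4d"%(1000*np.max(P[(abs(P[:,0]-x)<.02)&(abs(P[:,1]-y)<.02),2],initial=-.001)) for y in np.arange(0.48,-0.3,-0.04)])
print(np.arange(0.48,-0.3,-0.04))
E
```

```text
wood ((0.5365512371063232, -0.13525094091892242), (0.16084931790828705, 0.16113698482513428), 146.69813537597656) ((0.5366740822792053, -0.1353767216205597), 0.08178068697452545)
steel ((0.5311641693115234, 0.31096717715263367), (0.13324080407619476, 0.1325804889202118), 16.4583683013916) [[0.4485 0.3557]
 [0.4861 0.2285]
 [0.6138 0.2663]
 [0.5763 0.3934]]
0.92  346  352  340  316  316  316  471  476  319    3    3    4    1   -1   -1   -1   -1   -1   -1   -1
0.88  317  345  350  316  316  452  477  479  314    3    5    3    2   -1   -1   -1   -1   -1   -1   -1
0.84  316  316  349  338  316  316  316  306   49   48    5   81   82   83   79   -1   -1   -1   -1   -1
0.80   -1  315  349  351  317  317  314  316  199  170   52   81   81   81   81  151  170   -1   -1   -1
0.76   -1   -1  316  317  317  312   54  317  317  227   53   81   83   83   80  201  195   -1   -1   -1
0.72   -1  260  261  317  316  304   53  306  317  314   46    3    3    3   12   11    6    1   -1   -1
0.68  176  260  262  179  308  307   53   53  252  252    3   78   76   11   20   13    3    4    0   -1
0.64  
[... 361 characters left out ...]
97    3   97   97   19   16   10    8   17    3    0
0.48   27   25   24   20   18   18   19    4   95   95    4   96   94   59   20   17   18   18    2   -1
0.44   26   26   24   25   21    4    4   95   96    4    3   55   97   97    3   19   17    0   -1   -1
0.40   27   27   26   23   25   22    4   97   98    5    4    4   64   58    3    3    0   -1   -1   -1
0.36   26   27   24   21   24   25   23   31   32   20   25   25   26   24    5    1   -1   -1   -1   -1
0.32   26   24   21   20   21   24   24   33   34   20   23   15    3    4    2   -1   -1   -1   -1   -1
[ 0.48  0.44  0.4   0.36  0.32  0.28  0.24  0.2   0.16  0.12  0.08  0.04
  0.   -0.04 -0.08 -0.12 -0.16 -0.2  -0.24 -0.28]
```

```bash
cat >> h.py <<'E'
from scipy.spatial.transform import Rotation as Ro
def go(xyz,yaw,n=None,step=45,deg=8.5,extra=0):
    """rows from current pose to target; yaw may be unwrapped: pass dyaw direction via total"""
    o=monitor.get_obs();p=o["tool_pos"];R=Ro.from_euler("xyz",o["tool_rot"],degrees=True).as_matrix()
    dw=np.array(xyz)-p; dy=yaw-o["tool_rot"][2]   # caller picks unwrapped yaw
    cl=Ro.from_euler("xyz",[180,0,o["tool_rot"][2]],degrees=True).as_matrix()
    n=n or int(max(np.ceil(np.linalg.norm(dw)/ (step/1000)),np.ceil(abs(dy)/deg),1))
    rows=[];Rc=cl.copy()
    for i in range(n):
        rows.append(np.r_[np.round(Rc.T@dw/n*1000,1),0,0,round(-dy/n,2)])
        Rc=Rc@Ro.from_rotvec([0,0,-dy/n],degrees=True).as_matrix()
    tilt=Ro.from_matrix(R.T@cl).as_rotvec(degrees=True)
    print("cur",np.round(p,4),np.round(o["tool_rot"],2),"q",np.round(o["qpos"],1),"t",o["time_s"],"w",o["grip_width"],"tiltfix",np.round(tilt,2))
    for r in rows: print(", ".join("%g"%v for v in r)+",")
def st():
    o=monitor.get_obs();np.set_printoptions(precision=4,suppress=True)
    print(*[ (k,np.round(v,4)) for k,v in o.items() if k not in("effort","joint_velocities")])
def snap(name,cam="top",crop=None,f=2):
    p,d=read_camera(cam)
    if crop: 
        a,b,c,e=crop;q=cv2.resize(p[b:e,a:c],None,fx=f,fy=f,interpolation=cv2.INTER_CUBIC)
    else:q=p
    cv2.imwrite(f"pics/{name}.png",q[:,:,::-1]);return p,d
E
python3 -c "
from h import *
go([0.46,-0.2,0.2],20.8)
go([0.46,-0.2,0.2],20.8+100)"
```

```text
cur [ 0.2305 -0.6073  0.2216] [-179.9     0.     20.79] q [70.  18.4 -4.  83.2  1.3 78.5 -3.3] t 0.1 w 0.08679653315880181 tiltfix [-0.1  0.  -0. ]
32.6, -27.2, 2, 0, 0, -0,
32.6, -27.2, 2, 0, 0, -0,
32.6, -27.2, 2, 0, 0, -0,
32.7, -27.2, 2, 0, 0, -0,
32.7, -27.2, 2, 0, 0, -0,
32.7, -27.2, 2, 0, 0, -0,
32.7, -27.2, 2, 0, 0, -0,
32.7, -27.2, 2, 0, 0, -0,
32.7, -27.2, 2, 0, 0, -0,
32.7, -27.2, 2, 0, 0, -0,
32.7, -27.2, 2, 0, 0, -0,
cur [ 0.2305 -0.6073  0.2216] [-179.9     0.     20.79] q [70.  18.4 -4.  83.2  1.3 78.5 -3.3] t 0.1 w 0.08679653315880181 tiltfix [-0.1  0.  -0. ]
29.9, -24.9, 1.8, 0, 0, -8.33,
33.2, -20.3, 1.8, 0, 0, -8.33,
35.8, -15.3, 1.8, 0, 0, -8.33,
37.7, -10, 1.8, 0, 0, -8.33,
38.7, -4.4, 1.8, 0, 0, -8.33,
38.9, 1.3, 1.8, 0, 0, -8.33,
38.3, 6.9, 1.8, 0, 0, -8.33,
36.9, 12.4, 1.8, 0, 0, -8.33,
34.8, 17.6, 1.8, 0, 0, -8.33,
31.8, 22.5, 1.8, 0, 0, -8.33,
28.2, 26.8, 1.8, 0, 0, -8.33,
24.1, 30.6, 1.8, 0, 0, -8.33,
```

servo_tool --commands '[30,-25,2,0,0,-8.3,33,-20,2,0,0,-8.3,36,-15,2,0,0,-8.3,38,-10,2,0,0,-8.3,39,-4,2,0,0,-8.3,39,1,2,0,0,-8.3,38,7,2,0,0,-8.3,37,12,2,0,0,-8.3,35,18,2,0,0,-8.3,32,22,2,0,0,-8.3]' --jaw 60

```text
time_s: 1.1
tool_pos: [0.4236, -0.2671, 0.2022]
tool_rot: [-180.0, -0.0, 104.1]
force: [-0.5, 0.1, 0.5]
grip_width: 0.0601
```

```bash
python3 -c "
from h import *
go([0.4388,-0.0105,0.15],207)"
```

```text
cur [ 0.4236 -0.2671  0.2022] [-179.98   -0.    104.13] q [ 54.5   2.  -25.7 104.7   0.9  73.5  42.7] t 1.1 w 0.06014537536672613 tiltfix [-0.02 -0.    0.  ]
18.9, 6, 4, 0, 0, -7.91,
17.9, 8.5, 4, 0, 0, -7.91,
16.5, 10.9, 4, 0, 0, -7.91,
14.9, 13, 4, 0, 0, -7.91,
12.9, 15, 4, 0, 0, -7.91,
10.7, 16.6, 4, 0, 0, -7.91,
8.4, 17.9, 4, 0, 0, -7.91,
5.8, 18.9, 4, 0, 0, -7.91,
3.2, 19.5, 4, 0, 0, -7.91,
0.4, 19.8, 4, 0, 0, -7.91,
-2.3, 19.6, 4, 0, 0, -7.91,
-5, 19.1, 4, 0, 0, -7.91,
-7.6, 18.3, 4, 0, 0, -7.91,
```

servo_tool --commands '[19,6,4,0,0,-8,18,8.5,4,0,0,-8,16.5,11,4,0,0,-8,15,13,4,0,0,-8,13,15,4,0,0,-8,11,16.5,4,0,0,-8,8.5,18,4,0,0,-8,6,19,4,0,0,-8,3,19.5,4,0,0,-8,0.4,20,4,0,0,-8]'

```text
time_s: 2.1
tool_pos: [0.434, -0.0695, 0.1621]
tool_rot: [-180.0, -0.0, -175.9]
force: [-0.4, 1.1, -0.5]
grip_width: 0.0598
```

servo_tool --commands '[-2,19.5,2,0,0,-8,-5,19,2,0,0,-8,-7.5,18,2,0,0,-8,0,0,0,0,0,0]'

```text
time_s: 2.5
tool_pos: [0.4367, -0.009, 0.1562]
tool_rot: [180.0, -0.0, -151.9]
force: [0.4, -0.3, -0.1]
grip_width: 0.0602
```

```bash
python3 -c "
from h import *
p,d=snap('top1')
for o in jars(p,d): print(*o[3:])
go([0.4388,-0.0105,0.068],-152,n=4)"
```

```text
[0.81213852 0.26921013 0.09304422] [0.09612386 0.0928534  0.01787692] [0.81207497 0.27006496 0.094     ]
[0.68260798 0.40159862 0.09306485] [0.06515633 0.06380975 0.01781134] [0.67977362 0.39975367 0.094     ]
[0.60227383 0.08687421 0.0915213 ] [0.03536403 0.03392439 0.01351202] [0.60041945 0.08749979 0.094     ]
[0.51361446 0.13882725 0.0913137 ] [0.03404489 0.03467004 0.01334622] [0.5127823  0.13817727 0.094     ]
[0.51168682 0.02440319 0.09137649] [0.03573373 0.03487914 0.01328434] [0.5116643  0.02449788 0.094     ]
[0.41126055 0.17832733 0.09156065] [0.03571271 0.03558043 0.01274197] [0.41165132 0.17857623 0.094     ]
cur [ 0.4368 -0.0109  0.1563] [-1.7999e+02 -4.0000e-02 -1.5220e+02] q [ 38.8  -4.6 -38.7 115.5  -3.1  68.1 119.1] t 2.55 w 0.059888153093539336 tiltfix [-0.01 -0.04  0.  ]
-0.5, -0.1, 22.1, 0, 0, -0.05,
-0.5, -0.1, 22.1, 0, 0, -0.05,
-0.5, -0.1, 22.1, 0, 0, -0.05,
-0.5, -0.1, 22.1, 0, 0, -0.05,
```

View pics/top1.png

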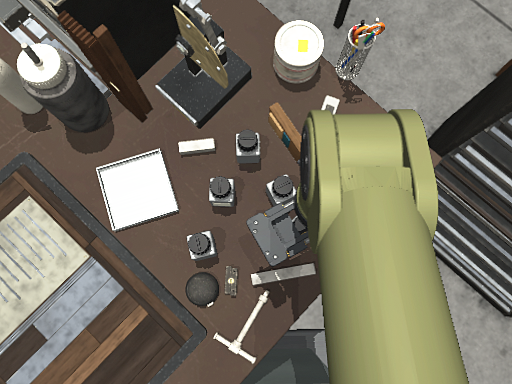

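servo_tool --commands '[-0.5,0,22,0,0,0,-0.5,0,22,0,0,0,-0.5,0,22,0,0,0,-0.5,0,22,0,0,0,0,0,0,0,0,0]'

```text
time_s: 3.05
tool_pos: [0.4362, -0.0118, 0.066]
tool_rot: [179.8, -0.3, -152.4]
force: [-0.5, -0.7, 0.9]
grip_width: 0.06
```

servo_tool --commands '[0,0,0,0,0,0,0,0,0,0,0,0,0,0,0,0,0,0,0,0,0,0,0,0,0,0,0,0,0,0]' --jaw 20 --newtons 12

```text
time_s: 3.55
tool_pos: [0.4396, -0.011, 0.0693]
tool_rot: [-179.9, 0.1, -152.2]
force: [-0.1, -1.3, 2.7]
grip_width: 0.036
```

```bash
python3 -c "
from h import *
st()
snap('s1','side',[180,150,330,270],5)"
```

```text
('time_s', np.float64(3.55)) ('qpos', array([ 37.7568,   2.772 , -40.1525, 120.7577,   2.1953,  57.049 ,
       114.2171])) ('tool_pos', array([ 0.4396, -0.011 ,  0.0693])) ('tool_rot', array([-179.9103,    0.0605, -152.2287])) ('force', array([-0.1273, -1.2547,  2.7366])) ('wrist_torque', array([-0.0024, -0.1397, -0.0446])) ('grip_width', np.float64(0.036))
```

View pics/s1.png

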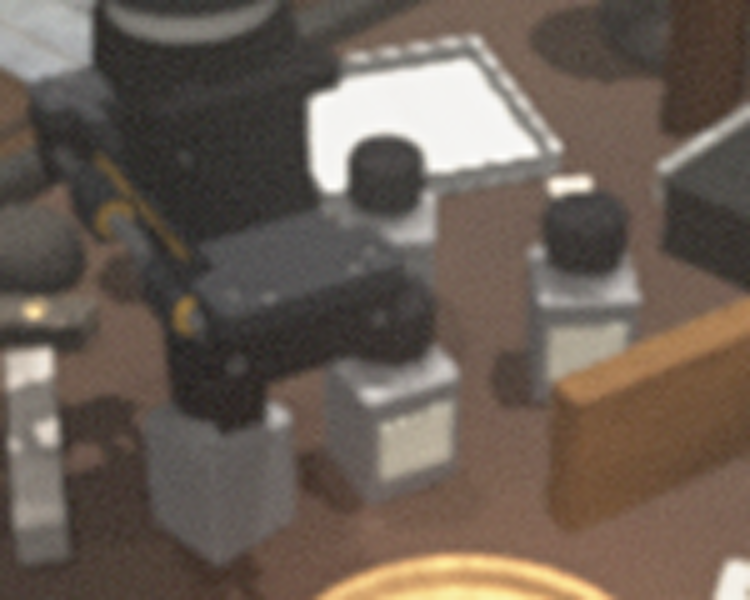

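servo_tool --commands '[0,0,0,0,0,7.5,0,0,0,0,0,7.5,0,0,0,0,0,7.5,0,0,0,0,0,7.5,0,0,0,0,0,7.5,0,0,0,0,0,7.5,0,0,0,0,0,0]'

```text
time_s: 4.3
tool_pos: [0.4396, -0.0105, 0.0693]
tool_rot: [180.0, 0.1, 162.8]
force: [-0.1, -0.2, 5.0]
grip_width: 0.0357
```

```bash
python3 -c "
from h import *
st()
snap('s2','side',[180,150,330,270],5)"
```

```text
('time_s', np.float64(4.3)) ('qpos', array([ 36.2805,   2.6904, -38.6882, 120.7884,   2.0231,  57.0398,
        69.291 ])) ('tool_pos', array([ 0.4396, -0.0105,  0.0693])) ('tool_rot', array([179.9858,   0.0877, 162.7662])) ('force', array([-0.051 , -0.2355,  5.0379])) ('wrist_torque', array([ 0.179 , -0.126 ,  0.0224])) ('grip_width', np.float64(0.0357))
```

View pics/s2.png

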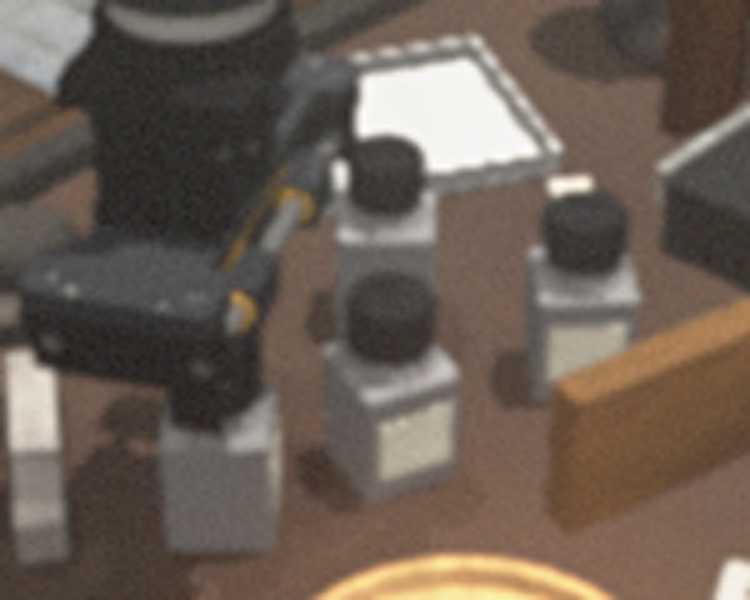

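servo_tool --commands '[0,0,-5,0,0,0,0,0,-20,0,0,0,0,0,-20,0,0,0,0,0,0,0,0,0,0,0,0,0,0,0,0,0,0,0,0,0,0,0,0,0,0,0]' --newtons 25

```text
time_s: 5.05
tool_pos: [0.4379, -0.0106, 0.1124]
tool_rot: [-180.0, -0.1, 162.8]
force: [0.0, -0.4, -0.9]
grip_width: 0.0351
```

servo_tool --commands '[0,0,0,0,0,0,0,0,0,0,0,0]'

```text
time_s: 5.25
tool_pos: [0.4386, -0.0106, 0.1131]
tool_rot: [-180.0, -0.0, 162.8]
force: [0.6, -0.5, -2.1]
grip_width: 0.0355
```

```bash
python3 -c "
from h import *
st()
p,d=snap('s3','side',[180,150,330,270],5)
st()"
```

```text
('time_s', np.float64(5.25)) ('qpos', array([ 37.0799,  -1.1898, -38.3282, 118.264 ,  -0.8457,  62.7197,
        71.9484])) ('tool_pos', array([ 0.4386, -0.0106,  0.1131])) ('tool_rot', array([-179.998 ,   -0.0497,  162.8025])) ('force', array([ 0.6088, -0.5099, -2.0946])) ('wrist_torque', array([ 0.0656, -0.1086,  0.0164])) ('grip_width', np.float64(0.0355))
('time_s', np.float64(5.3)) ('qpos', array([ 37.0813,  -1.1996, -38.3276, 118.2542,  -0.8466,  62.7221,
        71.9469])) ('tool_pos', array([ 0.4387, -0.0106,  0.1132])) ('tool_rot', array([-179.9978,   -0.0337,  162.7986])) ('force', array([ 0.1815,  0.3243, -0.3826])) ('wrist_torque', array([ 0.1182, -0.19  ,  0.0231])) ('grip_width', np.float64(0.0351))
```

View pics/s3.png

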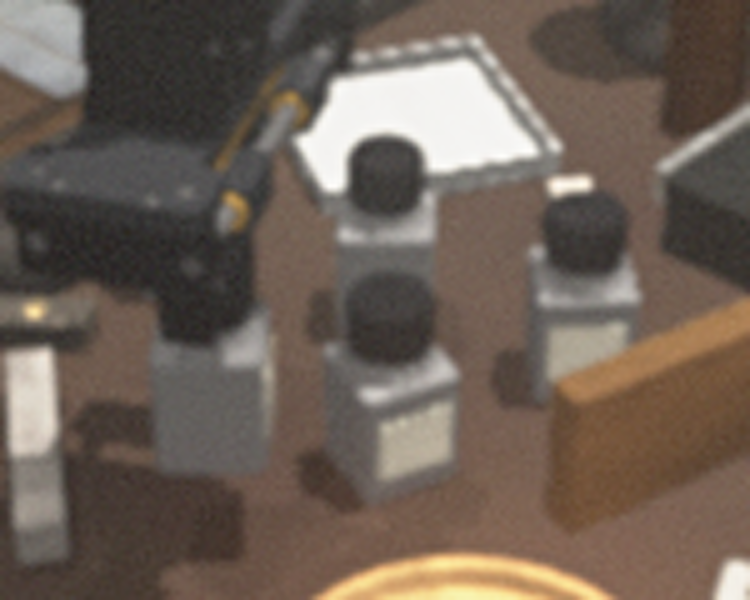

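```bash
cat >> h.py <<'E'
def weigh(n=12):
    F=[];E=[]
    for i in range(n):
        read_camera("side");o=monitor.get_obs();F.append(o["force"]);E.append(o["effort"])
    F=np.array(F);print("F",F.mean(0).round(2),"sd",F.std(0).round(2),"sem",(F.std(0)/n**.5).round(2),"eff",np.mean(E,0).round(2),"z",o["tool_pos"][2].round(4),"t",o["time_s"])
E
python3 -c "
from h import *
weigh()"
```

```text
F [ 0.16  0.21 -1.2 ] sd [0.51 0.51 0.49] sem [0.15 0.15 0.14] eff [-0.000e+00 -2.225e+01  3.600e-01 -2.894e+01  2.000e-02  9.000e-02
  0.000e+00] z 0.1135 t 5.9
```

```bash
python3 -c "
from h import *
go([0.5365,-0.170,0.113],162.8,step=25)"
```

```text
cur [ 0.4388 -0.0107  0.1135] [-179.99    0.    162.79] q [ 37.1  -1.2 -38.3 118.2  -0.8  62.7  71.9] t 5.9 w 0.03508971233934711 tiltfix [-0.01  0.   -0.  ]
-17.6, -15.4, 0.1, 0, 0, -0,
-17.6, -15.4, 0.1, 0, 0, -0,
-17.6, -15.4, 0.1, 0, 0, -0,
-17.6, -15.4, 0.1, 0, 0, -0,
-17.6, -15.4, 0.1, 0, 0, -0,
-17.6, -15.4, 0.1, 0, 0, -0,
-17.6, -15.4, 0.1, 0, 0, -0,
-17.6, -15.4, 0.1, 0, 0, -0,
```

servo_tool --commands '[-17.6,-15.4,0,0,0,0,-17.6,-15.4,0,0,0,0,-17.6,-15.4,0,0,0,0,-17.6,-15.4,0,0,0,0,-17.6,-15.4,0,0,0,0,-17.6,-15.4,0,0,0,0,-17.6,-15.4,0,0,0,0,-17.6,-15.4,0,0,0,0,0,0,0,0,0,0]'

```text
time_s: 6.8
tool_pos: [0.5377, -0.1738, 0.1132]
tool_rot: [-180.0, 0.1, 162.5]
force: [0.1, -0.4, -1.6]
grip_width: 0.0354
```

```bash
python3 -c "
from h import *
go([0.5365,-0.170,0.076],162.8,step=10)
snap('s4','side',[180,150,330,300],4)"
```

```text
cur [ 0.5377 -0.1738  0.1132] [-1.7996e+02  6.0000e-02  1.6253e+02] q [ 42.2  15.2 -31.  102.2   8.6  64.9  81. ] t 6.8 w 0.035370979303564115 tiltfix [-0.04  0.06 -0.  ]
0.6, 0.8, 9.3, 0, 0, -0.07,
0.6, 0.8, 9.3, 0, 0, -0.07,
0.6, 0.8, 9.3, 0, 0, -0.07,
0.6, 0.8, 9.3, 0, 0, -0.07,
```

View pics/s4.png

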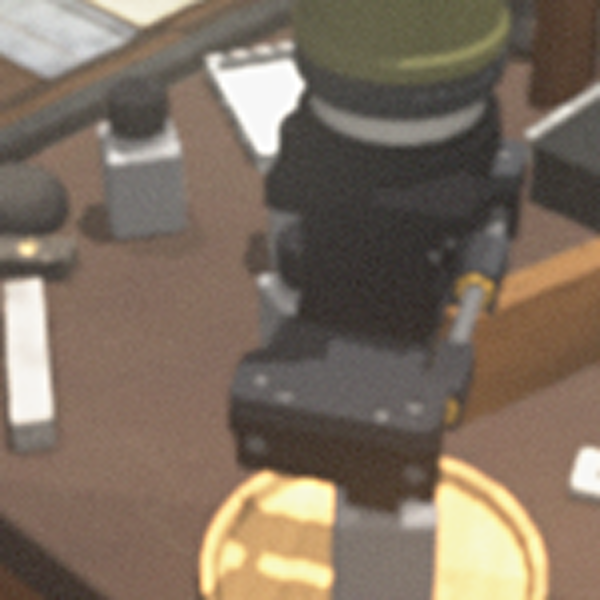

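servo_tool --commands '[0,0,10,0,0,0,0,0,10,0,0,0,0,0,10,0,0,0,0,0,6,0,0,0,0,0,0,0,0,0,0,0,0,0,0,0]'

```text
time_s: 7.45
tool_pos: [0.5369, -0.1698, 0.0774]
tool_rot: [-180.0, -0.0, 162.8]
force: [0.9, 0.4, -1.3]
grip_width: 0.0352
```

```bash
python3 -c "
from h import *
st();snap('s5','side',[180,230,330,340],4)"
```

```text
('time_s', np.float64(7.45)) ('qpos', array([ 41.5558,  17.2824, -30.7391, 104.3601,   9.9928,  61.049 ,
        79.8947])) ('tool_pos', array([ 0.5369, -0.1698,  0.0774])) ('tool_rot', array([-179.9997,   -0.008 ,  162.8043])) ('force', array([ 0.9355,  0.3636, -1.3279])) ('wrist_torque', array([ 0.0521, -0.1902,  0.0026])) ('grip_width', np.float64(0.0352))
```

View pics/s5.png

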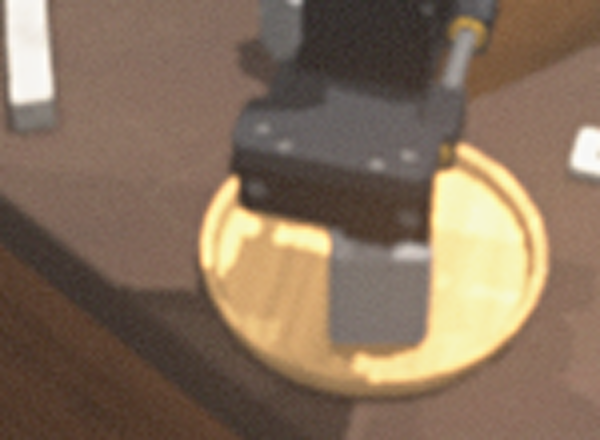

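servo_tool --commands '[0,0,2,0,0,0,0,0,1.5,0,0,0,0,0,0,0,0,0]'

```text
time_s: 7.8
tool_pos: [0.5372, -0.1703, 0.0744]
tool_rot: [-180.0, 0.0, 162.8]
force: [-0.4, -0.1, 0.1]
grip_width: 0.0356
```

servo_tool --commands '[0,0,0,0,0,0,0,0,0,0,0,0,0,0,0,0,0,0,0,0,-10,0,0,0,0,0,-40,0,0,0,0,0,-40,0,0,0]' --jaw 55

```text
time_s: 8.4
tool_pos: [0.5362, -0.1697, 0.165]
tool_rot: [180.0, -0.1, 162.8]
force: [0.2, -0.2, 0.6]
grip_width: 0.0548
```

```bash
python3 -c "
from h import *
go([0.5117,0.0245,0.15],213,step=35)"
```

```text
cur [ 0.5362 -0.1697  0.165 ] [ 1.7998e+02 -1.1000e-01  1.6280e+02] q [ 42.9  12.3 -31.6  99.2   6.8  70.5  82.4] t 8.4 w 0.05479715709015744 tiltfix [ 0.02 -0.11 -0.  ]
13.5, 29.7, 2.5, 0, 0, -8.37,
9, 31.3, 2.5, 0, 0, -8.37,
4.3, 32.3, 2.5, 0, 0, -8.37,
-0.4, 32.6, 2.5, 0, 0, -8.37,
-5.1, 32.2, 2.5, 0, 0, -8.37,
-9.8, 31.1, 2.5, 0, 0, -8.37,
```

servo_tool --commands '[13.5,29.7,2.5,0,0,-8.4,9,31.3,2.5,0,0,-8.4,4.3,32.3,2.5,0,0,-8.4,-0.4,32.6,2.5,0,0,-8.4,-5,32.2,2.5,0,0,-8.4,-10,31,2.5,0,0,-8.4,0,0,0,0,0,0,0,0,0,0,0,0]'

```text
time_s: 9.2
tool_pos: [0.5125, 0.0244, 0.1497]
tool_rot: [-179.9, 0.0, -146.8]
force: [0.1, -0.8, 0.7]
grip_width: 0.055
```

```bash
python3 -c "
from h import *
p,d=snap('top2')
for o in jars(p,d): print(*o[3:])
go([0.5117,0.0245,0.069],-147,n=4)"
```

```text
[0.81203678 0.26920655 0.09303717] [0.09424718 0.0934079  0.01788768] [0.81207497 0.27006496 0.094     ]
[0.68124882 0.39415138 0.09298335] [0.06156966 0.04942092 0.01794379] [0.6786827  0.39330913 0.094     ]
[0.60175614 0.08676288 0.09120389] [0.03743132 0.03370528 0.01426202] [0.60087402 0.08666687 0.094     ]
[0.51339548 0.13970629 0.09183149] [0.03385812 0.03282299 0.01263085] [0.51248076 0.13922774 0.094     ]
[0.41194551 0.17833104 0.09164862] [0.03401757 0.03560091 0.01524009] [0.41094591 0.17779473 0.094     ]
cur [0.5126 0.0232 0.1496] [-179.93    0.   -146.89] q [ 35.9   7.9 -44.2 106.6   6.1  67.8 112.8] t 9.25 w 0.055049630566725564 tiltfix [-0.07  0.   -0.  ]
0, 0.4, 20.1, 0, 0, 0.03,
0, 0.4, 20.1, 0, 0, 0.03,
0, 0.4, 20.1, 0, 0, 0.03,
0, 0.4, 20.1, 0, 0, 0.03,
```

View pics/top2.png

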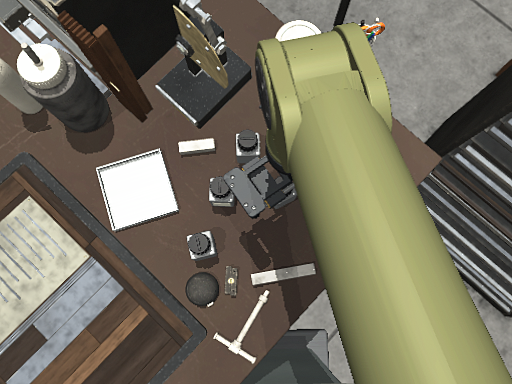

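servo_tool --commands '[0,0,20,0,0,0,0,0,20,0,0,0,0,0,20,0,0,0,0,0,20,0,0,0,0,0,0,0,0,0]'

```text
time_s: 9.75
tool_pos: [0.5103, 0.022, 0.0667]
tool_rot: [179.8, -0.2, -147.0]
force: [-0.1, -0.2, -0.3]
grip_width: 0.055
```

servo_tool --commands '[0,0,0,0,0,0,0,0,0,0,0,0,0,0,0,0,0,0,0,0,0,0,0,0,0,0,0,0,0,0]' --jaw 20 --newtons 12

```text
time_s: 10.25
tool_pos: [0.513, 0.0239, 0.0701]
tool_rot: [-179.9, 0.1, -146.8]
force: [-0.9, -0.1, 5.2]
grip_width: 0.0356
```

```bash
python3 -c "
from h import *
st();snap('s6','side',[200,170,350,290],5)"
```

```text
('time_s', np.float64(10.25)) ('qpos', array([ 33.7651,  13.8279, -43.3521, 111.1931,  11.0868,  59.0458,
       108.6976])) ('tool_pos', array([0.513 , 0.0239, 0.0701])) ('tool_rot', array([-179.9183,    0.0625, -146.8154])) ('force', array([-0.8612, -0.0835,  5.1892])) ('wrist_torque', array([ 0.1163,  0.0335, -0.009 ])) ('grip_width', np.float64(0.0356))
```

servo_tool --commands '[0,0,0,0,0,7.5,0,0,0,0,0,7.5,0,0,0,0,0,7.5,0,0,0,0,0,7.5,0,0,0,0,0,7.5,0,0,0,0,0,7.5,0,0,0,0,0,0]'

```text
time_s: 11.0
tool_pos: [0.5133, 0.024, 0.07]
tool_rot: [-180.0, 0.1, 168.2]
force: [0.3, -0.2, 5.4]
grip_width: 0.0357
```

```bash
python3 -c "
from h import *
st();snap('s7','side',[200,170,350,290],5)
import cv2
cv2.imwrite('pics/c7.png',cv2.resize(np.hstack([cv2.imread('pics/s6.png'),cv2.imread('pics/s7.png')]),(800,320)))"
```

```text
('time_s', np.float64(11.0)) ('qpos', array([ 28.37  ,  12.6854, -37.2264, 111.3443,   9.0001,  58.687 ,
        65.2901])) ('tool_pos', array([0.5133, 0.024 , 0.07  ])) ('tool_rot', array([-179.9984,    0.1308,  168.156 ])) ('force', array([ 0.291 , -0.2095,  5.4337])) ('wrist_torque', array([ 0.0144, -0.1719, -0.0668])) ('grip_width', np.float64(0.0357))
```

View pics/c7.png

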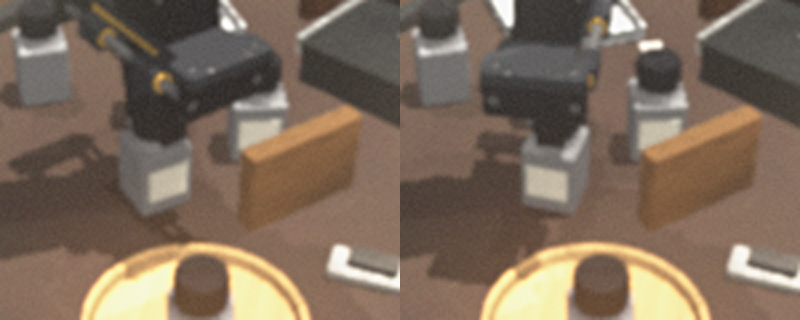

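servo_tool --commands '[0,0,-5,0,0,0,0,0,-20,0,0,0,0,0,-20,0,0,0,0,0,0,0,0,0,0,0,0,0,0,0,0,0,0,0,0,0,0,0,0,0,0,0]' --newtons 25

```text
time_s: 11.75
tool_pos: [0.5111, 0.0239, 0.1126]
tool_rot: [-180.0, -0.1, 168.2]
force: [-1.2, 0.0, -5.6]
grip_width: 0.0351
```

```bash
python3 -c "
from h import *
weigh();snap('s8','side',[200,170,350,290],5)"
```

```text
F [-0.01 -0.09 -4.71] sd [0.67 0.44 0.51] sem [0.19 0.13 0.15] eff [ 1.000e-02 -3.367e+01 -3.100e+00 -3.047e+01  2.000e-02  1.000e-01
  0.000e+00] z 0.1141 t 12.35
```

View pics/s8.png

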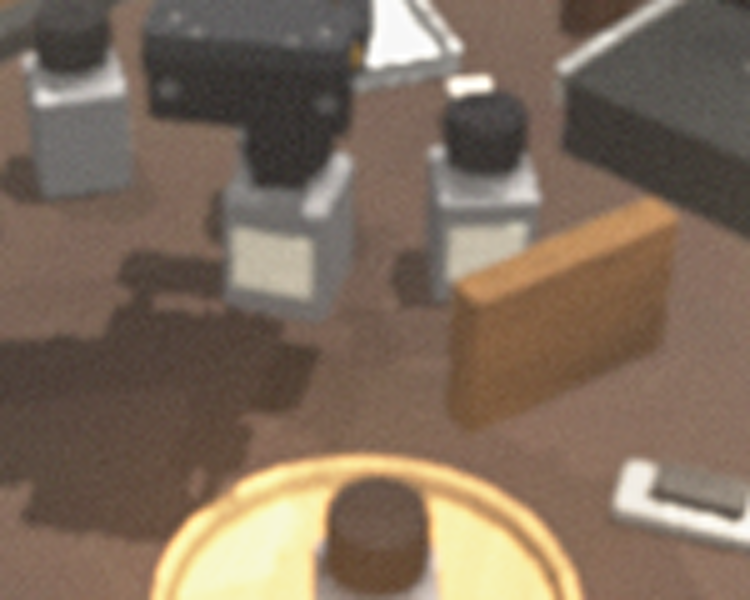

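servo_tool --commands '[0,0,15,0,0,0,0,0,15,0,0,0,0,0,10,0,0,0,0,0,4,0,0,0,0,0,0,0,0,0,0,0,0,0,0,0]'

```text
time_s: 13.0
tool_pos: [0.5117, 0.0238, 0.0703]
tool_rot: [-179.9, -0.1, 168.2]
force: [-4.7, 0.2, 5.4]
grip_width: 0.0352
```

servo_tool --commands '[0,0,0,0,0,0,0,0,0,0,0,0,0,0,0,0,0,0,0,0,-10,0,0,0,0,0,-40,0,0,0,0,0,-40,0,0,0]' --jaw 55

```text
time_s: 13.6
tool_pos: [0.5117, 0.0242, 0.161]
tool_rot: [180.0, -0.1, 168.2]
force: [0.8, -0.8, 0.3]
grip_width: 0.0545
```

```bash
python3 -c "
from h import *
go([0.5133,0.139,0.15],225,step=35)"
```

```text
cur [0.5117 0.0242 0.161 ] [ 1.7998e+02 -9.0000e-02  1.6821e+02] q [ 30.5   6.5 -38.2 105.9   4.2  69.1  69.2] t 13.6 w 0.054455322655933336 tiltfix [ 0.02 -0.09 -0.  ]
3.1, 16.1, 1.6, 0, 0, -8.11,
0.8, 16.4, 1.6, 0, 0, -8.11,
-1.5, 16.3, 1.6, 0, 0, -8.11,
-3.8, 16, 1.6, 0, 0, -8.11,
-6, 15.3, 1.6, 0, 0, -8.11,
-8.1, 14.3, 1.6, 0, 0, -8.11,
-10, 13, 1.6, 0, 0, -8.11,
```

servo_tool --commands '[3,16,1.6,0,0,-8.1,1,16.4,1.6,0,0,-8.1,-1.5,16.3,1.6,0,0,-8.1,-4,16,1.6,0,0,-8.1,-6,15.3,1.6,0,0,-8.1,-8,14.3,1.6,0,0,-8.1,-10,13,1.6,0,0,-8.1,0,0,0,0,0,0,0,0,0,0,0,0]'

```text
time_s: 14.5
tool_pos: [0.5142, 0.1384, 0.1492]
tool_rot: [-180.0, -0.0, -135.3]
force: [-0.2, -0.6, -0.5]
grip_width: 0.055
```

```bash
python3 -c "
from h import *
p,d=snap('top3')
for o in jars(p,d): print(*o[3:])
go([0.5133,0.139,0.07],-135,n=4)"
```

```text
[0.82110939 0.25964702 0.09298873] [0.07573574 0.07438772 0.01794687] [0.82229228 0.26059056 0.094     ]
[0.67853942 0.40163359 0.09293477] [0.0565942  0.06321291 0.01778239] [0.67582309 0.39868708 0.094     ]
[ 0.53560853 -0.1688672   0.09337772] [0.03616421 0.03587862 0.0166401 ] [ 0.53548745 -0.16828871  0.094     ]
[0.41123643 0.18003319 0.09176053] [0.0357491  0.03251002 0.0120518 ] [0.41067197 0.17881412 0.094     ]
cur [0.5143 0.1377 0.1491] [-1.7995e+02 -2.0000e-02 -1.3532e+02] q [ 25.3  11.5 -47.6 104.    9.2  68.4 109.6] t 14.55 w 0.05505297189135821 tiltfix [-0.05 -0.02  0.  ]
-0, 0.4, 19.8, 0, 0, -0.08,
-0, 0.4, 19.8, 0, 0, -0.08,
-0, 0.4, 19.8, 0, 0, -0.08,
-0, 0.4, 19.8, 0, 0, -0.08,
```

View pics/top3.png

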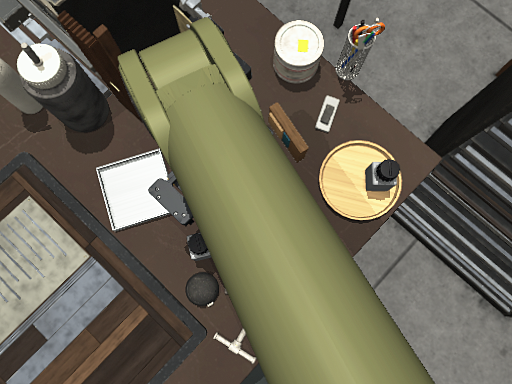

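```bash
python3 -c "
from h import *
snap('s9','side')
print(-camera_info('top')['R'].T@camera_info('top')['t'],-camera_info('side')['R'].T@camera_info('side')['t'])"
```

```text
[0.33946512 0.08217973 0.89607209] [ 0.49281799 -0.68955651  0.60485065]
```

View pics/s9.png

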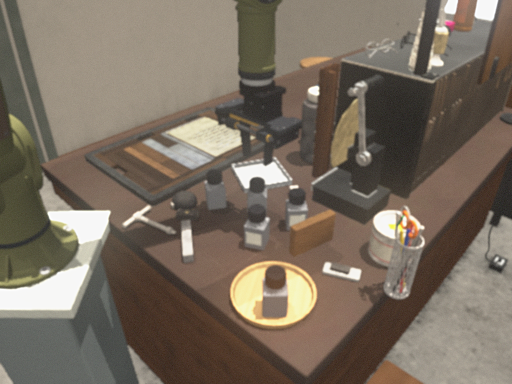

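servo_tool --commands '[0,0,20,0,0,0,0,0,20,0,0,0,0,0,20,0,0,0,0,0,20,0,0,0,0,0,0,0,0,0]'

```text
time_s: 15.1
tool_pos: [0.5121, 0.1368, 0.0665]
tool_rot: [179.9, -0.3, -135.3]
force: [-1.1, 0.0, -0.8]
grip_width: 0.055
```

servo_tool --commands '[0,0,0,0,0,0,0,0,0,0,0,0,0,0,0,0,0,0,0,0,0,0,0,0,0,0,0,0,0,0]' --jaw 20 --newtons 12

```text
time_s: 15.6
tool_pos: [0.5147, 0.1389, 0.0699]
tool_rot: [-179.9, 0.1, -135.1]
force: [-0.3, -1.1, 5.5]
grip_width: 0.0353
```

```bash
python3 -c "
from h import *
st();snap('s10','side',[190,140,340,260],5)"
```

```text
('time_s', np.float64(15.6)) ('qpos', array([ 22.7867,  17.208 , -46.0714, 108.5219,  14.2854,  60.0492,
       105.6833])) ('tool_pos', array([0.5147, 0.1389, 0.0699])) ('tool_rot', array([-179.9273,    0.0616, -135.1175])) ('force', array([-0.2927, -1.0943,  5.5108])) ('wrist_torque', array([ 0.068 ,  0.1473, -0.0367])) ('grip_width', np.float64(0.0353))
```

servo_tool --commands '[0,0,0,0,0,7.5,0,0,0,0,0,7.5,0,0,0,0,0,7.5,0,0,0,0,0,7.5,0,0,0,0,0,7.5,0,0,0,0,0,7.5,0,0,0,0,0,0]'

```text
time_s: 16.35
tool_pos: [0.5149, 0.1384, 0.0699]
tool_rot: [-179.9, 0.1, 179.7]
force: [-0.3, -0.3, 6.3]
grip_width: 0.0359
```

```bash
python3 -c "
from h import *
st();snap('s11','side',[190,140,340,260],5)
import cv2
cv2.imwrite('pics/c11.png',cv2.resize(np.hstack([cv2.imread('pics/s10.png'),cv2.imread('pics/s11.png')]),(800,320)))"
```

```text
('time_s', np.float64(16.35)) ('qpos', array([ 16.7439,  15.5462, -38.8838, 108.6969,  11.3617,  59.4977,
        62.801 ])) ('tool_pos', array([0.5149, 0.1384, 0.0699])) ('tool_rot', array([-179.9496,    0.1095,  179.711 ])) ('force', array([-0.3146, -0.2952,  6.2986])) ('wrist_torque', array([-0.2405, -0.0144, -0.003 ])) ('grip_width', np.float64(0.0359))
```

View pics/c11.png

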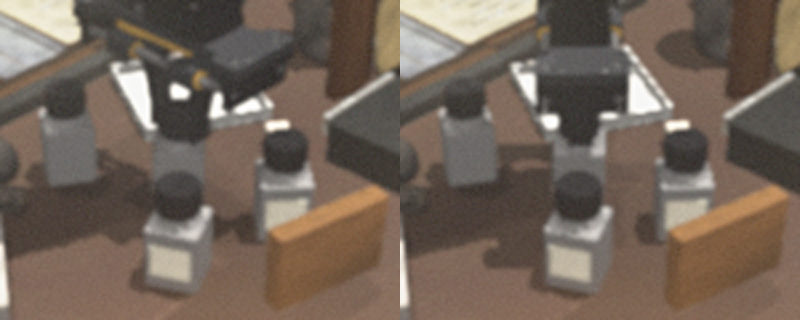

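```bash
python3 -c "
import cv2,numpy as np
a=[cv2.resize(cv2.imread(f'pics/s{i}.png')[170:400,230:480],(500,460)) for i in(10,11)]
cv2.imwrite('pics/c11b.png',cv2.resize(np.hstack(a),(800,368)))"
```

```text
(no output)
```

View pics/c11b.png

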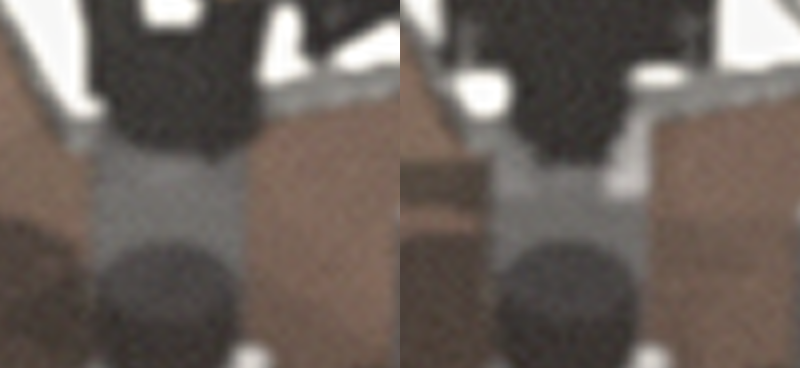

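servo_tool --commands '[0,0,0,0,0,8.4,0,0,0,0,0,8.4,0,0,0,0,0,8.4,0,0,0,0,0,8.4,0,0,0,0,0,8.4,0,0,0,0,0,8.4,0,0,0,0,0,8.4,0,0,0,0,0,8.4,0,0,0,0,0,8.4,0,0,0,0,0,8.4]'

```text
time_s: 17.4
tool_pos: [0.5143, 0.1378, 0.0698]
tool_rot: [180.0, 0.1, 95.5]
force: [-2.7, -2.6, 7.9]
grip_width: 0.0358
```

```bash
python3 -c "
from h import *
st();snap('s12','side',[190,140,340,260],5)"
```

```text
('time_s', np.float64(17.4)) ('qpos', array([  6.7887,  13.6724, -27.4436, 109.0382,   7.4109,  59.0007,
       -18.3067])) ('tool_pos', array([0.5143, 0.1378, 0.0698])) ('tool_rot', array([179.9851,   0.0929,  95.5135])) ('force', array([-2.6737, -2.5654,  7.8982])) ('wrist_torque', array([-0.5049,  0.4377, -0.0525])) ('grip_width', np.float64(0.0358))
```

servo_tool --commands '[0,0,0,0,0,8.4,0,0,0,0,0,8.4,0,0,0,0,0,8.4,0,0,0,0,0,8.4,0,0,0,0,0,8.4,0,0,0,0,0,8.4,0,0,0,0,0,0]'

```text
time_s: 18.15
tool_pos: [0.514, 0.1384, 0.0698]
tool_rot: [180.0, 0.0, 45.3]
force: [-2.3, -1.8, 7.9]
grip_width: 0.0359
```

```bash
python3 -c "
from h import *
st();snap('s13','side',[190,140,340,260],5)"
```

```text
('time_s', np.float64(18.15)) ('qpos', array([  1.34  ,  12.9704, -21.3685, 109.2328,   5.5493,  58.7899,
       -67.1177])) ('tool_pos', array([0.514 , 0.1384, 0.0698])) ('tool_rot', array([179.956 ,   0.0315,  45.2959])) ('force', array([-2.3091, -1.8292,  7.9476])) ('wrist_torque', array([-0.2598,  0.5637,  0.0136])) ('grip_width', np.float64(0.0359))
```

servo_tool --commands '[0,0,0,0,0,7,0,0,0,0,0,7,0,0,0,0,0,7,0,0,0,0,0,7,0,0,0,0,0,7,0,0,0,0,0,7,0,0,0,0,0,7,0,0,0,0,0,7,0,0,0,0,0,7,0,0,0,0,0,0]'

```text
time_s: 19.2
tool_pos: [0.515, 0.1392, 0.0699]
tool_rot: [-179.9, -0.1, -17.5]
force: [0.0, 0.3, 5.2]
grip_width: 0.0359
```

```bash
python3 -c "
from h import *
st();snap('s14','side',[190,140,340,260],5)
import cv2,numpy as np
a=[cv2.resize(cv2.imread(f'pics/s{i}.png')[120:400,180:480],None,fx=1.3,fy=1.3) for i in(12,13,14)]
cv2.imwrite('pics/c14.png',cv2.resize(np.hstack(a),(800,250)))"
```

```text
('time_s', np.float64(19.2)) ('qpos', array([  -5.0431,   12.3879,  -14.2942,  109.43  ,    3.5799,   58.4714,
       -128.4061])) ('tool_pos', array([0.515 , 0.1392, 0.0699])) ('tool_rot', array([-179.9328,   -0.1153,  -17.5218])) ('force', array([0.0267, 0.3475, 5.193 ])) ('wrist_torque', array([ 0.1636,  0.0109, -0.0333])) ('grip_width', np.float64(0.0359))
```

View pics/c14.png

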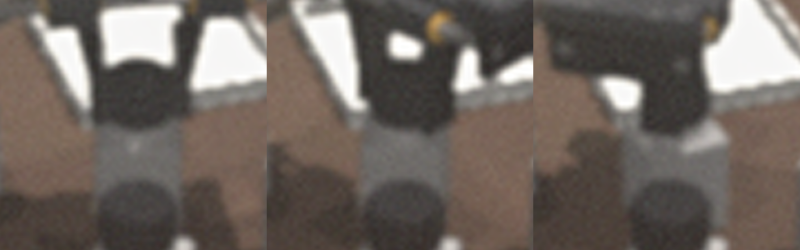

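servo_tool --commands '[0,0,0,0,0,6,0,0,0,0,0,6,0,0,0,0,0,6,0,0,0,0,0,0,0,0,0,0,0,0]'

```text
time_s: 19.75
tool_pos: [0.515, 0.1391, 0.0698]
tool_rot: [-179.9, -0.1, -35.3]
force: [0.2, -0.2, 5.9]
grip_width: 0.0359
```

```bash
python3 -c "
from h import *
st();snap('s15','side',[190,140,340,260],5)
import cv2,numpy as np
a=[cv2.resize(cv2.imread(f'pics/s{i}.png')[120:400,180:480],None,fx=1.3,fy=1.3) for i in(14,15)]
cv2.imwrite('pics/c15.png',cv2.resize(np.hstack(a),(800,375)))"
```

```text
('time_s', np.float64(19.75)) ('qpos', array([  -6.7724,   12.2594,  -12.3707,  109.4913,    3.0769,   58.4338,
       -145.8009])) ('tool_pos', array([0.515 , 0.1391, 0.0698])) ('tool_rot', array([-179.9039,   -0.0865,  -35.3256])) ('force', array([ 0.1968, -0.248 ,  5.8658])) ('wrist_torque', array([ 0.1683, -0.0213, -0.0462])) ('grip_width', np.float64(0.0359))
```

View pics/c15.png

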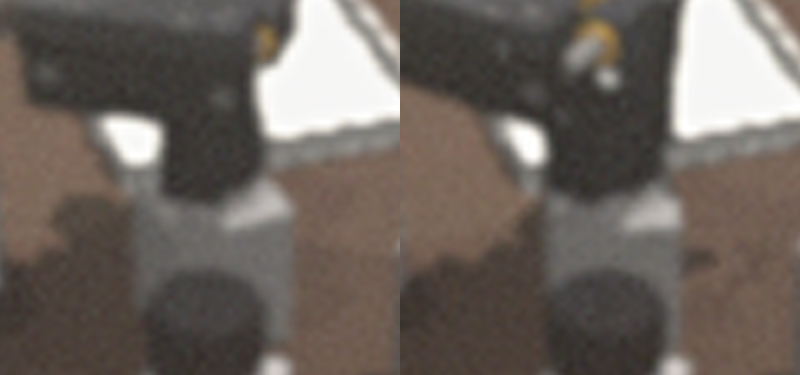

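servo_tool --commands '[0,0,-5,0,0,0,0,0,-20,0,0,0,0,0,-20,0,0,0,0,0,0,0,0,0,0,0,0,0,0,0]' --newtons 25

```text
time_s: 20.3
tool_pos: [0.5132, 0.1384, 0.1128]
tool_rot: [179.9, 0.1, -35.5]
force: [-0.5, -0.8, -4.7]
grip_width: 0.0357
```

```bash
python3 -c "
from h import *
go([0.563,0.2935,0.115],0,step=20)"
```

```text
cur [0.5132 0.1384 0.1128] [ 1.7992e+02  5.0000e-02 -3.5460e+01] q [  -6.5    9.5  -12.5  107.3    2.3   63.6 -145.3] t 20.3 w 0.03569201954931019 tiltfix [0.08 0.05 0.  ]
-5.5, -17.2, -0.2, 0, 0, -3.94,
-4.3, -17.6, -0.2, 0, 0, -3.94,
-3.1, -17.8, -0.2, 0, 0, -3.94,
-1.8, -18, -0.2, 0, 0, -3.94,
-0.6, -18.1, -0.2, 0, 0, -3.94,
0.6, -18.1, -0.2, 0, 0, -3.94,
1.9, -18, -0.2, 0, 0, -3.94,
3.1, -17.8, -0.2, 0, 0, -3.94,
4.3, -17.6, -0.2, 0, 0, -3.94,
```

servo_tool --commands '[-5.5,-17.2,0,0,0,-4,-4.3,-17.6,0,0,0,-4,-3,-17.8,0,0,0,-4,-1.8,-18,0,0,0,-4,-0.6,-18,0,0,0,-4,0.6,-18,0,0,0,-4,2,-18,0,0,0,-4,3,-17.8,0,0,0,-4,4.3,-17.6,0,0,0,-4,0,0,0,0,0,0]'

```text
time_s: 21.3
tool_pos: [0.5614, 0.2967, 0.1113]
tool_rot: [-179.9, 0.2, 0.8]
force: [-1.2, 1.2, -4.1]
grip_width: 0.0355
```

```bash
python3 -c "
from h import *
go([0.563,0.2935,0.074],0,n=4)
snap('s16','side',[190,100,340,220],5)"
```

```text
cur [0.5614 0.2967 0.1113] [-179.93    0.22    0.79] q [ -14.1   22.2  -20.1   92.4    7.9   67.  -125.1] t 21.3 w 0.035481774448408145 tiltfix [-0.07  0.22 -0.  ]
0.4, 0.8, 9.3, 0, 0, 0.2,
0.4, 0.8, 9.3, 0, 0, 0.2,
0.4, 0.8, 9.3, 0, 0, 0.2,
0.4, 0.8, 9.3, 0, 0, 0.2,
```

View pics/s16.png

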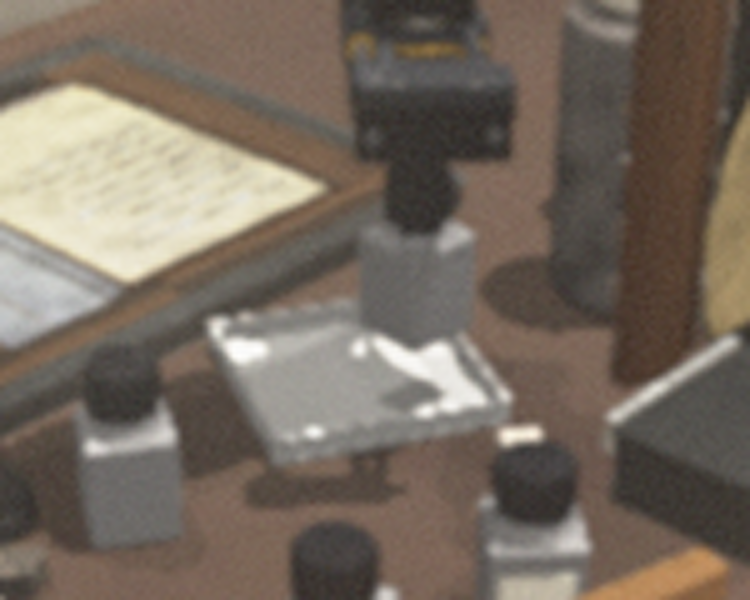

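servo_tool --commands '[0,0,10,0,0,0,0,0,10,0,0,0,0,0,10,0,0,0,0,0,7,0,0,0,0,0,3,0,0,0,0,0,0,0,0,0,0,0,0,0,0,0]'

```text
time_s: 22.05
tool_pos: [0.5635, 0.294, 0.074]
tool_rot: [-180.0, -0.0, 0.5]
force: [0.2, 0.9, -5.2]
grip_width: 0.0356
```

```bash
python3 -c "
from h import *
st()
weigh(4)
snap('s17','side',[190,100,340,220],5)"
```

```text
('time_s', np.float64(22.05)) ('qpos', array([ -14.2428,   24.0909,  -19.6551,   94.3716,    8.8601,   63.0213,
       -125.8564])) ('tool_pos', array([0.5635, 0.294 , 0.074 ])) ('tool_rot', array([-179.9715,   -0.042 ,    0.4835])) ('force', array([ 0.219 ,  0.9204, -5.1959])) ('wrist_torque', array([0.0298, 0.0049, 0.0222])) ('grip_width', np.float64(0.0356))
F [-0.43 -0.23 -4.95] sd [0.52 0.33 0.15] sem [0.26 0.17 0.08] eff [  0.03 -52.6   -4.26 -30.24   0.03  -0.09  -0.  ] z 0.074 t 22.25
```

View pics/s17.png

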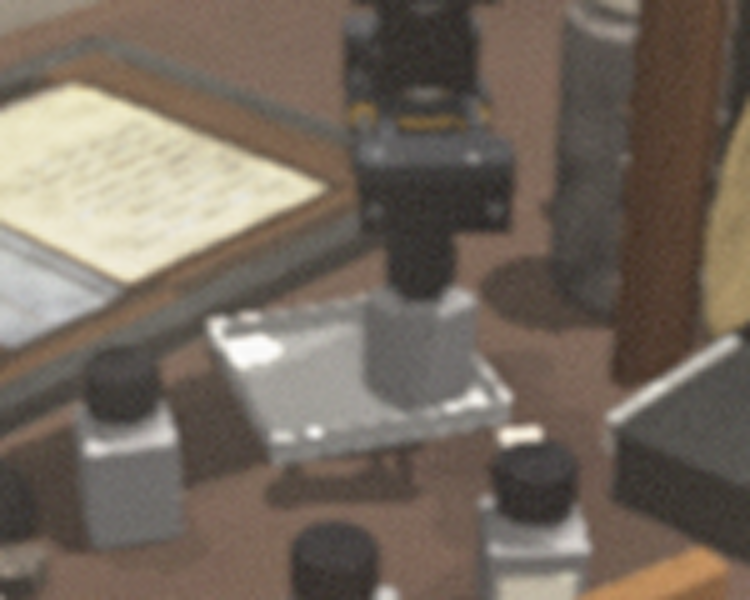

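servo_tool --commands '[0,0,1,0,0,0,0,0,1,0,0,0,0,0,0.5,0,0,0,0,0,0,0,0,0]'

```text
time_s: 22.7
tool_pos: [0.5637, 0.2939, 0.073]
tool_rot: [-180.0, -0.1, 0.5]
force: [-2.3, -1.3, 5.7]
grip_width: 0.0353
```

```bash
python3 -c "
from h import *
weigh(4)"
```

```text
F [-2.66 -1.51  5.2 ] sd [0.23 0.38 0.28] sem [0.12 0.19 0.14] eff [-2.900e-01 -4.722e+01 -3.960e+00 -2.767e+01  3.000e-02 -1.200e+00
 -0.000e+00] z 0.073 t 22.9
```

Seated. Release, rise, then head to E.

servo_tool --commands '[0,0,0,0,0,0,0,0,0,0,0,0,0,0,0,0,0,0,0,0,-10,0,0,0,0,0,-40,0,0,0,0,0,-40,0,0,0,0,0,0,0,0,0]' --jaw 55

```text
time_s: 23.6
tool_pos: [0.5667, 0.2962, 0.169]
tool_rot: [-179.7, -0.6, 0.5]
force: [0.0, 1.0, 0.8]
grip_width: 0.0553
```

```bash
python3 -c "
from h import *
p,d=snap('top4')
for o in jars(p,d): print(*o[3:])
go([0.4112,0.1785,0.15],233-0,step=35)"
```

```text
[0.81213773 0.26895517 0.09300187] [0.09629304 0.09359019 0.01794624] [0.81207497 0.27006496 0.094     ]
[0.60207246 0.08688695 0.09124049] [0.03562686 0.03398091 0.01246845] [0.60086199 0.08726858 0.094     ]
[ 0.53588858 -0.16899823  0.09317453] [0.03686723 0.03663008 0.0171482 ] [ 0.53578608 -0.16884199  0.094     ]
[0.51000139 0.02437609 0.09129473] [0.03597109 0.03502376 0.01397491] [0.50909287 0.0257297  0.094     ]
cur [0.5654 0.2953 0.1659] [-179.8    -0.41    0.49] q [ -13.7   19.6  -20.3   89.1    7.1   72.  -124.6] t 23.65 w 0.05481348911295756 tiltfix [-0.2  -0.41  0.  ]
-5.5, 4.1, 0.6, 0, 0, -8.3,
-6.1, 3.3, 0.6, 0, 0, -8.3,
-6.5, 2.4, 0.6, 0, 0, -8.3,
-6.8, 1.4, 0.6, 0, 0, -8.3,
-6.9, 0.4, 0.6, 0, 0, -8.3,
-6.9, -0.6, 0.6, 0, 0, -8.3,
-6.7, -1.6, 0.6, 0, 0, -8.3,
-6.4, -2.5, 0.6, 0, 0, -8.3,
-6, -3.4, 0.6, 0, 0, -8.3,
-5.4, -4.3, 0.6, 0, 0, -8.3,
-4.8, -5, 0.6, 0, 0, -8.3,
-4, -5.6, 0.6, 0, 0, -8.3,
-3.1, -6.2, 0.6, 0, 0, -8.3,
-2.2, -6.5, 0.6, 0, 0, -8.3,
-1.2, -6.8, 0.6, 0, 0, -8.3,
-0.3, -6.9, 0.6, 0, 0, -8.3,
0.7, -6.9, 0.6, 0, 0, -8.3,
1.7, -6.7, 0.6, 0, 0, -8.3,
2.7, -6.4, 0.6, 0, 0, -8.3,
3.6, -5.9, 0.6, 0, 0, -8.3,
4.4, -5.3, 0.6, 0, 0, -8.3,
5.1, -4.6, 0.6, 0, 0, -8.3,
5.7, -3.9, 0.6, 0, 0, -8.3,
6.2, -3, 0.6, 0, 0, -8.3,
6.6, -2.1, 0.6, 0, 0, -8.3,
6.8, -1.1, 0.6, 0, 0, -8.3,
6.9, -0.1, 0.6, 0, 0, -8.3,
6.8, 0.9, 0.6, 0, 0, -8.3,
```

View pics/top4.png

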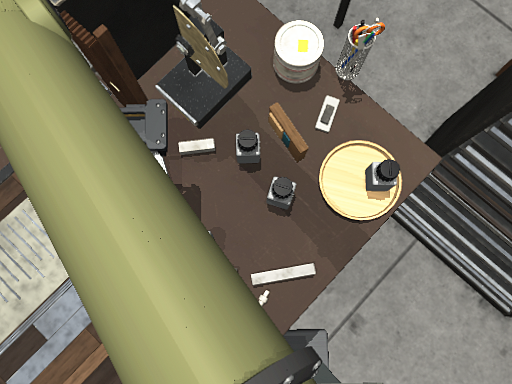

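servo_tool --commands '[-25,19,0,0,0,0,-25,19,0,0,0,0,-25,19,0,0,0,0,-25,19,0,0,0,-8.5,-24,24,3,0,0,-8.5,-21,27,3,0,0,-8.5,0,0,3,0,0,-8.5,0,0,3,0,0,-8.5,0,0,3,0,0,-8.5,0,0,0,0,0,-8.5]'

```text
time_s: 24.65
tool_pos: [0.4311, 0.1569, 0.1454]
tool_rot: [-179.9, 0.1, 60.3]
force: [0.1, -0.0, 0.0]
grip_width: 0.0553
```

servo_tool --commands '[0,0,0,0,0,-8.5,0,0,0,0,0,-8.5,0,0,0,0,0,-8.5,0,0,0,0,0,-8.5,0,0,0,0,0,-8.5,0,0,0,0,0,-8.5,0,0,0,0,0,-8.5,0,0,0,0,0,-8.5,0,0,0,0,0,-8.5,0,0,0,0,0,-8.5]'

```text
time_s: 25.65
tool_pos: [0.4314, 0.1572, 0.1457]
tool_rot: [-179.9, -0.0, 145.3]
force: [0.7, -0.4, 0.0]
grip_width: 0.0554
```

servo_tool --commands '[0,0,0,0,0,-8.5,0,0,0,0,0,-8.5,0,0,0,0,0,-8.5,0,0,0,0,0,-8.5,0,0,0,0,0,-8.5,0,0,0,0,0,-8.5,0,0,0,0,0,-8.5,0,0,0,0,0,-8.5,0,0,0,0,0,0,0,0,0,0,0,0]'

```text
time_s: 26.65
tool_pos: [0.4316, 0.1573, 0.1459]
tool_rot: [180.0, -0.0, -147.2]
force: [-0.5, -0.1, 0.1]
grip_width: 0.055
```

```bash
python3 -c "
from h import *
p,d=snap('top5')
for o in jars(p,d): print(*o[3:])
go([0.4112,0.1785,0.15],-130,step=35)
snap('s18','side')"
```

```text
[0.81239156 0.26920394 0.09298439] [0.09441004 0.09378877 0.01793062] [0.81207497 0.27006496 0.094     ]
[0.68280921 0.39938088 0.09298182] [0.06503795 0.05905633 0.01776099] [0.67974339 0.39792356 0.094     ]
[0.60168005 0.08688557 0.09127751] [0.03563452 0.03401591 0.01388785] [0.60042454 0.08753383 0.094     ]
[ 0.53555296 -0.16910556  0.09300991] [0.03618566 0.03630126 0.01738134] [ 0.53548745 -0.16828871  0.094     ]
[0.50955357 0.02437924 0.09114026] [0.03559944 0.03491419 0.01263842] [0.50909287 0.0257297  0.094     ]
cur [0.4317 0.1573 0.146 ] [ 1.7999e+02 -4.0000e-02 -1.4719e+02] q [ -5.5  -1.  -17.5 114.2  -0.3  66.8  99.9] t 26.7 w 0.05522374009844339 tiltfix [ 0.01 -0.04 -0.  ]
1.9, 9.6, -1.3, 0, 0, -5.73,
0.9, 9.8, -1.3, 0, 0, -5.73,
-0, 9.8, -1.3, 0, 0, -5.73,
```

View pics/s18.png

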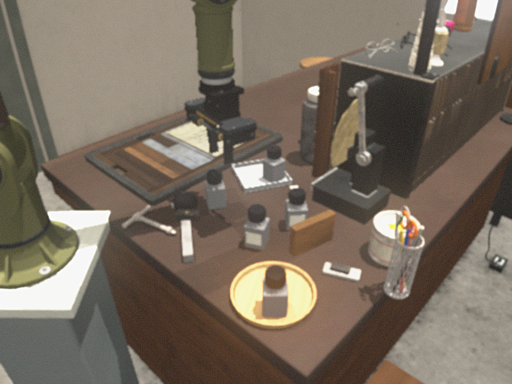

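View pics/top5.png

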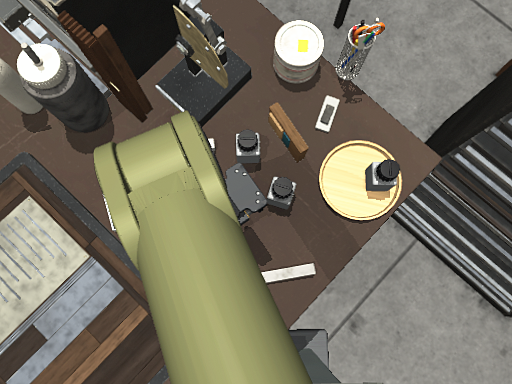

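servo_tool --commands '[2,9.6,0,0,0,-5.5,1,9.8,0,0,0,-5.5,0,9.8,0,0,0,-5.5,0,0,0,0,0,0,0,0,0,0,0,0]'

```text
time_s: 27.25
tool_pos: [0.4116, 0.1782, 0.1464]
tool_rot: [-180.0, 0.0, -130.7]
force: [0.1, -0.1, -0.0]
grip_width: 0.0548
```

```bash
python3 -c "
from h import *
go([0.4112,0.1785,0.0695],-130,n=4)
snap('s19','side',[180,130,280,230],6)"
```

```text
cur [0.4116 0.1782 0.1464] [-179.97    0.   -130.68] q [ -7.3  -2.4 -19.  115.5  -0.8  66.8 113.4] t 27.25 w 0.05481743237739378 tiltfix [-0.03  0.   -0.  ]
0, 0.1, 19.2, 0, 0, -0.17,
0, 0.1, 19.2, 0, 0, -0.17,
0, 0.1, 19.2, 0, 0, -0.17,
0, 0.1, 19.2, 0, 0, -0.17,
```

View pics/s19.png

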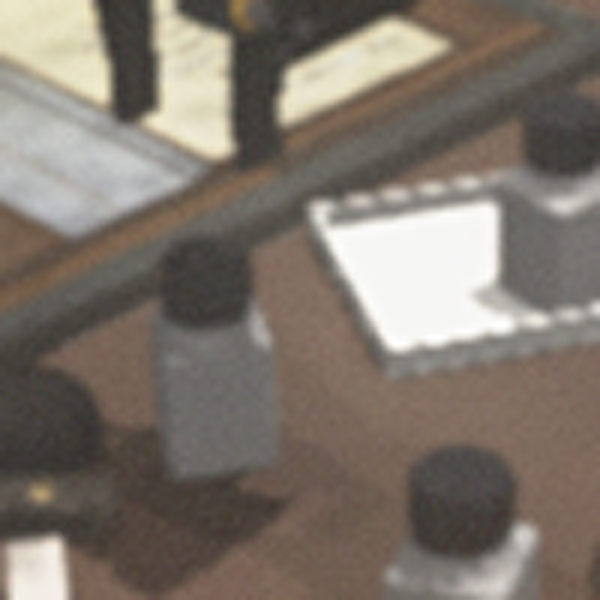

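servo_tool --commands '[0,0,19,0,0,0,0,0,19,0,0,0,0,0,19,0,0,0,0,0,19,0,0,0,0,0,0,0,0,0]'

```text
time_s: 27.8
tool_pos: [0.4097, 0.177, 0.068]
tool_rot: [179.9, -0.3, -130.7]
force: [-1.0, 0.5, -0.7]
grip_width: 0.0547
```

servo_tool --commands '[0,0,0,0,0,0,0,0,0,0,0,0,0,0,0,0,0,0,0,0,0,0,0,0,0,0,0,0,0,0]' --jaw 20 --newtons 12

```text
time_s: 28.3
tool_pos: [0.4121, 0.1788, 0.0712]
tool_rot: [-179.9, 0.1, -130.5]
force: [-0.6, 0.6, 3.3]
grip_width: 0.0354
```

```bash
python3 -c "
from h import *
st();snap('s20','side',[180,130,280,230],6)"
```

```text
('time_s', np.float64(28.3)) ('qpos', array([ -7.7075,   2.6934, -19.4373, 120.0999,   1.0897,  57.2682,
       111.7685])) ('tool_pos', array([0.4121, 0.1788, 0.0712])) ('tool_rot', array([-179.9442,    0.0814, -130.5188])) ('force', array([-0.6138,  0.6313,  3.3014])) ('wrist_torque', array([ 0.1425,  0.0023, -0.0872])) ('grip_width', np.float64(0.0354))
```

servo_tool --commands '[0,0,0,0,0,7.5,0,0,0,0,0,7.5,0,0,0,0,0,7.5,0,0,0,0,0,7.5,0,0,0,0,0,7.5,0,0,0,0,0,7.5,0,0,0,0,0,0]'

```text
time_s: 29.05
tool_pos: [0.4123, 0.1787, 0.0712]
tool_rot: [180.0, 0.1, -175.5]
force: [1.3, 0.0, 5.2]
grip_width: 0.0358
```

```bash
python3 -c "
from h import *
st();snap('s21','side',[180,130,280,230],6)
import cv2
cv2.imwrite('pics/c21.png',cv2.resize(np.hstack([cv2.imread('pics/s20.png'),cv2.imread('pics/s21.png')]),(800,400)))"
```

```text
('time_s', np.float64(29.05)) ('qpos', array([ -8.895 ,   2.6496, -18.2171, 120.1258,   1.0193,  57.2479,
        66.8131])) ('tool_pos', array([0.4123, 0.1787, 0.0712])) ('tool_rot', array([ 179.9833,    0.116 , -175.5432])) ('force', array([1.3314, 0.0311, 5.2001])) ('wrist_torque', array([-0.0566, -0.1993,  0.0234])) ('grip_width', np.float64(0.0358))
```

View pics/c21.png

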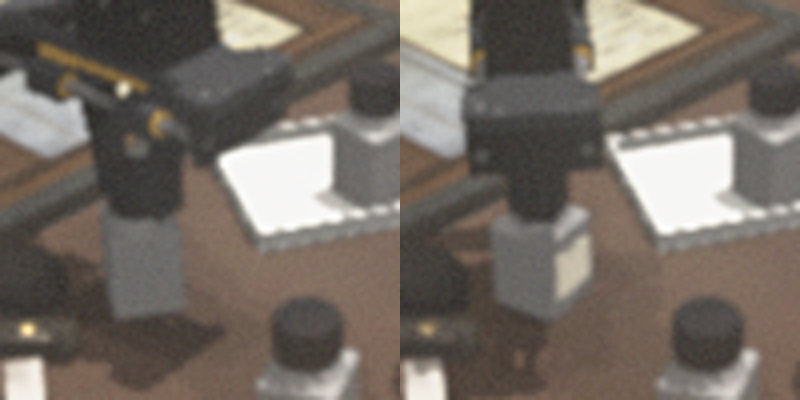

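Jar E turned with its cap (now corner-on with the label at (575,265)): tight. Weigh.

servo_tool --commands '[0,0,-5,0,0,0,0,0,-20,0,0,0,0,0,-20,0,0,0,0,0,0,0,0,0,0,0,0,0,0,0,0,0,0,0,0,0,0,0,0,0,0,0]' --newtons 25

```text
time_s: 29.8
tool_pos: [0.4105, 0.178, 0.1141]
tool_rot: [-180.0, -0.1, -175.5]
force: [-0.3, -0.3, 0.0]
grip_width: 0.0354
```

```bash
python3 -c "
from h import *
weigh();snap('s22','side',[180,130,280,230],5)"
```

```text
F [ 0.19 -0.16 -1.65] sd [0.65 0.47 0.56] sem [0.19 0.14 0.16] eff [ 0.000e+00 -2.738e+01  8.000e-02 -2.900e+01  2.000e-02  9.000e-02
  0.000e+00] z 0.1154 t 30.4
```

View pics/s22.png

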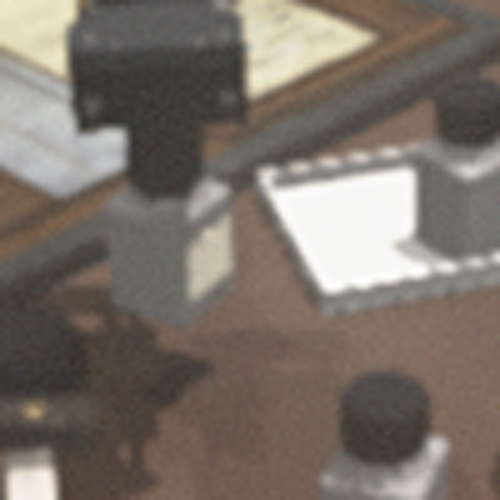

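servo_tool --commands '[0,0,-25,0,0,0,0,0,-25,0,0,0,0,0,-25,0,0,0,0,0,0,0,0,0]'

```text
time_s: 30.85
tool_pos: [0.4136, 0.1795, 0.1937]
tool_rot: [179.9, 0.4, -175.5]
force: [0.1, -0.6, -1.7]
grip_width: 0.0362
```

```bash
python3 -c "
from h import *
go([0.5365,-0.0995,0.19],-175.5,step=25)"
```

```text
cur [0.4136 0.1795 0.1937] [ 179.9     0.38 -175.51] q [ -8.2  -4.7 -17.6 111.9  -1.5  72.2  69.1] t 30.85 w 0.03621305470601779 tiltfix [0.1  0.38 0.  ]
-7.7, -22.1, 0.3, 0, 0, -0,
-7.7, -22.1, 0.3, 0, 0, -0,
-7.7, -22.1, 0.3, 0, 0, -0,
-7.7, -22.1, 0.3, 0, 0, -0,
-7.7, -22.1, 0.3, 0, 0, -0,
-7.7, -22.1, 0.3, 0, 0, -0,
-7.7, -22.1, 0.3, 0, 0, -0,
-7.7, -22.1, 0.3, 0, 0, -0,
-7.7, -22.1, 0.3, 0, 0, -0,
-7.7, -22.1, 0.3, 0, 0, -0,
-7.7, -22.1, 0.3, 0, 0, -0,
-7.7, -22.1, 0.3, 0, 0, -0,
-7.7, -22.1, 0.3, 0, 0, -0,
```

servo_tool --commands '[-7.8,-22.2,0,0,0,0,-7.8,-22.2,0,0,0,0,-7.8,-22.2,0,0,0,0,-7.8,-22.2,0,0,0,0,-7.8,-22.2,0,0,0,0,-7.8,-22.2,0,0,0,0,-7.8,-22.2,0,0,0,0,-7.8,-22.2,0,0,0,0,-7.8,-22.2,0,0,0,0,-7.8,-22.2,0,0,0,0]'

```text
time_s: 31.85
tool_pos: [0.5062, -0.0377, 0.1889]
tool_rot: [-180.0, -0.1, -175.5]
force: [-0.3, -0.6, -1.7]
grip_width: 0.0352
```

servo_tool --commands '[-7.8,-22.2,0,0,0,0,-7.8,-22.2,0,0,0,0,-7.8,-22.2,0,0,0,0,0,0,0,0,0,0,0,0,0,0,0,0]'

```text
time_s: 32.35
tool_pos: [0.5344, -0.1013, 0.1889]
tool_rot: [179.9, -0.1, -175.6]
force: [0.4, 0.9, -1.9]
grip_width: 0.035
```

```bash
python3 -c "
from h import *
go([0.5365,-0.100,0.08],-175.5,n=7)
snap('s23','side',[180,180,330,330],4)
p,d=snap('top6')
for o in jars(p,d): print(*o[3:])"
```

```text
cur [ 0.5344 -0.1013  0.1889] [ 1.7995e+02 -1.3000e-01 -1.7557e+02] q [ 7.800e+00  6.800e+00  1.000e-01  1.009e+02 -0.000e+00  7.240e+01
  1.024e+02] t 32.35 w 0.03502744559843981 tiltfix [ 0.05 -0.13 -0.  ]
-0.3, 0.2, 15.6, 0, 0, -0.01,
-0.3, 0.2, 15.6, 0, 0, -0.01,
-0.3, 0.2, 15.6, 0, 0, -0.01,
-0.3, 0.2, 15.6, 0, 0, -0.01,
-0.3, 0.2, 15.6, 0, 0, -0.01,
-0.3, 0.2, 15.6, 0, 0, -0.01,
-0.3, 0.2, 15.6, 0, 0, -0.01,
[0.81175588 0.2696926  0.09299808] [0.09325823 0.09267046 0.01797018] [0.81312607 0.27102866 0.094     ]
[0.67600488 0.39518426 0.09315856] [0.05130367 0.05083278 0.01704591] [0.67476311 0.3940766  0.094     ]
[0.60367201 0.08576506 0.0923313 ] [0.03311373 0.03173921 0.01009259] [0.60119955 0.0868135  0.094     ]
[0.56290886 0.29308646 0.09312916] [0.03548651 0.03547006 0.01498444] [0.56255245 0.29274032 0.094     ]
[ 0.5331179  -0.168935    0.09312222] [0.0314806  0.03547896 0.01770405] [ 0.53481557 -0.16890158  0.094     ]
[0.50979786 0.02447066 0.0917837 ] [0.03544598 0.03478624 0.01051024] [0.50861147 0.02537302 0.094     ]
```

View pics/s23.png

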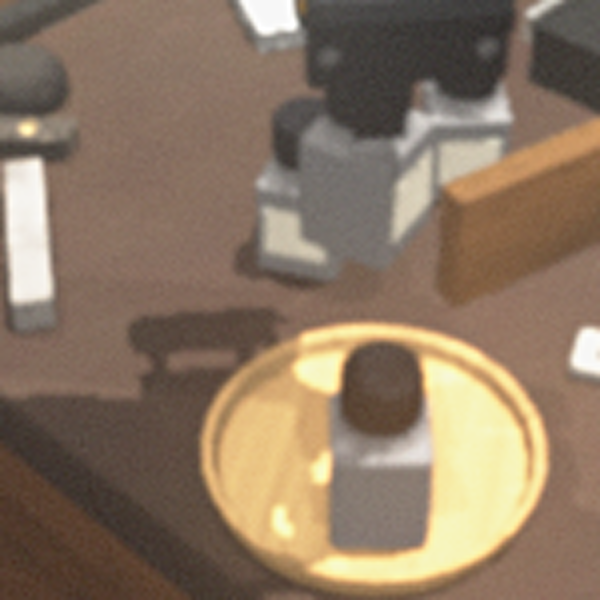

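servo_tool --commands '[0,0,20,0,0,0,-1,0,20,0,0,0,-1,0,20,0,0,0,0,0,20,0,0,0,0,0,15,0,0,0,0,0,10,0,0,0,0,0,4,0,0,0,0,0,0,0,0,0,0,0,0,0,0,0]'

```text
time_s: 33.35
tool_pos: [0.5377, -0.1013, 0.0821]
tool_rot: [-180.0, 0.1, -175.5]
force: [-0.1, 0.3, -0.8]
grip_width: 0.0354
```

```bash
python3 -c "
from h import *
weigh(4);st();snap('s24','side',[180,180,330,330],4)"
```

```text
F [ 0.52  0.03 -1.31] sd [0.25 0.2  0.31] sem [0.12 0.1  0.16] eff [-2.000e-02 -4.049e+01  2.200e-01 -2.820e+01  6.000e-02  7.000e-02
 -0.000e+00] z 0.082 t 33.55
('time_s', np.float64(33.55)) ('qpos', array([  7.8547,  12.4626,   0.0379, 107.4081,  -0.0039,  60.0563,
       102.3769])) ('tool_pos', array([ 0.5375, -0.1013,  0.082 ])) ('tool_rot', array([-179.9797,    0.0703, -175.5167])) ('force', array([ 0.5847,  0.0102, -1.6753])) ('wrist_torque', array([ 0.1325, -0.1283,  0.0118])) ('grip_width', np.float64(0.0352))
```

View pics/s24.png

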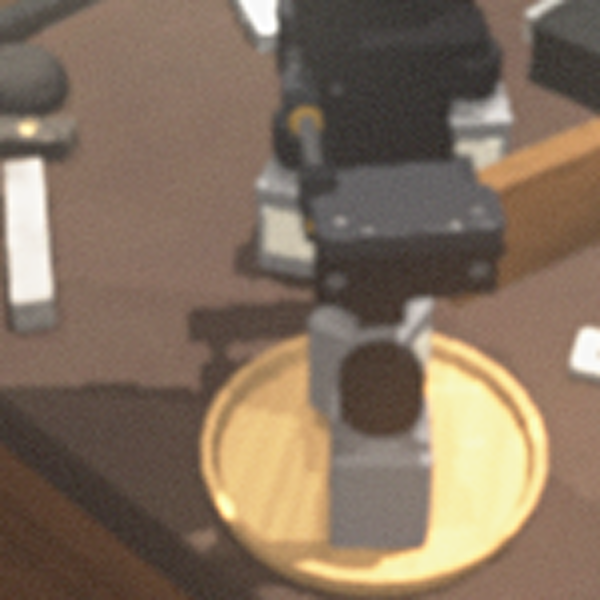

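servo_tool --commands '[0,0,3,0,0,0,0,0,2,0,0,0,0,0,1.5,0,0,0,0,0,0,0,0,0]'

```text
time_s: 34.0
tool_pos: [0.5374, -0.1012, 0.0763]
tool_rot: [-180.0, 0.0, -175.5]
force: [-3.7, 0.1, 7.9]
grip_width: 0.0355
```

```bash
python3 -c "
from h import *
weigh(4);st()"
```

```text
F [-3.06  0.86  7.9 ] sd [0.23 0.48 0.29] sem [0.11 0.24 0.15] eff [ -0.   -36.26   0.28 -25.95   0.11  -1.1    0.  ] z 0.0763 t 34.2
('time_s', np.float64(34.2)) ('qpos', array([  7.8571,  12.8389,   0.0298, 107.6854,  -0.008 ,  59.4336,
       102.3784])) ('tool_pos', array([ 0.5374, -0.1012,  0.0763])) ('tool_rot', array([-179.9912,    0.0412, -175.5119])) ('force', array([-2.7646,  0.3646,  8.0461])) ('wrist_torque', array([ 0.2539,  0.5705, -0.0225])) ('grip_width', np.float64(0.0352))
```

servo_tool --commands '[0,0,0,0,0,0,0,0,0,0,0,0,0,0,0,0,0,0,0,0,-10,0,0,0,0,0,-40,0,0,0,0,0,-40,0,0,0,0,0,0,0,0,0]' --jaw 52

```text
time_s: 34.9
tool_pos: [0.5411, -0.1019, 0.1717]
tool_rot: [-179.8, 0.6, -175.5]
force: [1.6, -0.5, 1.0]
grip_width: 0.0513
```

```bash
python3 -c "
from h import *
go([0.602,0.0868,0.165],-285,step=35)
p,d=snap('top7')
for o in jars(p,d): print(*o[3:])"
```

```text
cur [ 0.5411 -0.1019  0.1717] [-179.85    0.64 -175.52] q [ 7.800e+00  7.700e+00  1.000e-01  1.020e+02 -0.000e+00  6.970e+01
  1.024e+02] t 34.9 w 0.051340832933227665 tiltfix [-0.15  0.64 -0.  ]
-5.8, 14.1, 0.5, 0, 0, 8.42,
-3.7, 14.8, 0.5, 0, 0, 8.42,
-1.5, 15.2, 0.5, 0, 0, 8.42,
0.8, 15.2, 0.5, 0, 0, 8.42,
3, 15, 0.5, 0, 0, 8.42,
5.2, 14.4, 0.5, 0, 0, 8.42,
7.2, 13.4, 0.5, 0, 0, 8.42,
9.1, 12.2, 0.5, 0, 0, 8.42,
10.8, 10.8, 0.5, 0, 0, 8.42,
12.2, 9.1, 0.5, 0, 0, 8.42,
13.4, 7.2, 0.5, 0, 0, 8.42,
14.4, 5.1, 0.5, 0, 0, 8.42,
15, 3, 0.5, 0, 0, 8.42,
[0.81096676 0.26962539 0.09297727] [0.09236175 0.09085786 0.01795179] [0.81000457 0.2700465  0.094     ]
[0.6809576  0.40073903 0.09300738] [0.06106257 0.06137245 0.01785233] [0.67877413 0.39880083 0.094     ]
[0.60539122 0.085751   0.09207618] [0.02945745 0.03171404 0.01128733] [0.6035638  0.08490417 0.094     ]
[0.56275686 0.29260734 0.09256918] [0.0355445  0.03650122 0.01644031] [0.56220961 0.29205433 0.094     ]
[ 0.53318051 -0.168763    0.09298025] [0.03225672 0.03584982 0.01779444] [ 0.5354782  -0.16898068  0.094     ]
[ 0.52796336 -0.09911265  0.09294924] [0.02295246 0.03552733 0.01763603] [ 0.53097951 -0.09998811  0.094     ]
[0.50951005 0.0224086  0.09115217] [0.03550408 0.03122101 0.014102  ] [0.50848699 0.02452769 0.094     ]
```

View pics/top7.png

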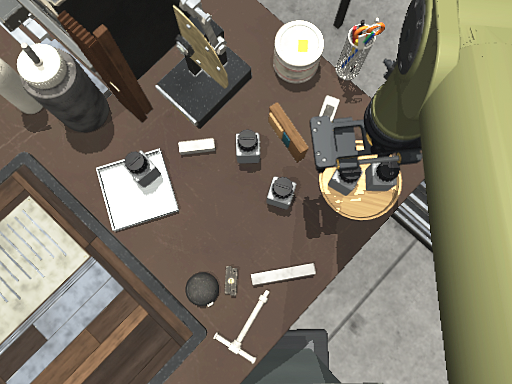

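servo_tool --commands '[-5.8,14,0,0,0,8.4,-3.7,14.8,0,0,0,8.4,-1.5,15,0,0,0,8.4,0.8,15.2,0,0,0,8.4,3,15,0,0,0,8.4,5.2,14.4,0,0,0,8.4,7.2,13.4,0,0,0,8.4,9,12.2,0,0,0,8.4,10.8,10.8,0,0,0,8.4,12.2,9,0,0,0,8.4]'

```text
time_s: 35.95
tool_pos: [0.5829, 0.0442, 0.1636]
tool_rot: [-179.9, -0.0, 100.1]
force: [0.5, 0.3, -0.0]
grip_width: 0.0518
```

servo_tool --commands '[13.4,7.2,0,0,0,8.4,14.4,5.1,0,0,0,8.4,15,3,0,0,0,8.4,0,0,0,0,0,0,0,0,0,0,0,0]'

```text
time_s: 36.45
tool_pos: [0.5967, 0.0869, 0.1639]
tool_rot: [-179.9, 0.1, 75.5]
force: [-0.1, -1.1, -0.8]
grip_width: 0.052
```

```bash
python3 -c "
from h import *
go([0.602,0.0868,0.0695],75,n=5)
snap('s25','side')"
```

```text
cur [0.5967 0.0869 0.1639] [-1.7991e+02  8.0000e-02  7.5530e+01] q [-12.7  14.7   2.2  94.6  -0.5  70.8 -24.9] t 36.45 w 0.05202373556881046 tiltfix [-0.09  0.08 -0.  ]
0.2, 1, 18.9, 0, 0, 0.11,
0.2, 1, 18.9, 0, 0, 0.11,
0.2, 1, 18.9, 0, 0, 0.11,
0.3, 1, 18.9, 0, 0, 0.11,
0.3, 1, 18.9, 0, 0, 0.11,
```

View pics/s25.png

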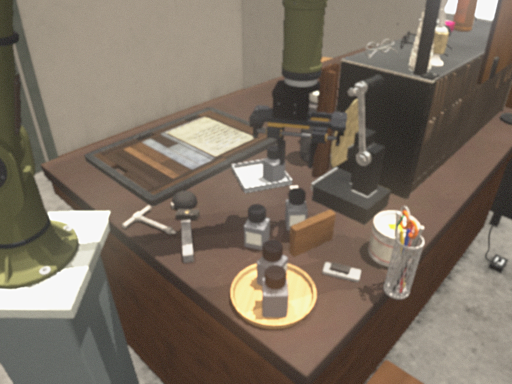

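servo_tool --commands '[1,5,0,0,0,7.5,0,0,0,0,0,7.5,0,0,20,0,0,0,0,0,20,0,0,0,0,0,0,0,0,0,0,0,0,0,0,0]'

```text
time_s: 37.1
tool_pos: [0.6022, 0.0859, 0.1249]
tool_rot: [-180.0, 0.1, 60.3]
force: [-0.6, -0.4, 0.8]
grip_width: 0.0518
```

```bash
python3 -c "
from h import *
go([0.602,0.0868,0.0695],60,n=3)
snap('s26','side',[180,60,380,210],4)
p,d=snap('top8')
for o in jars(p,d): print(*o[3:])"
```

```text
cur [0.6022 0.0859 0.1249] [-1.7998e+02  5.0000e-02  6.0280e+01] q [-13.9  17.    3.9  96.4  -1.2  66.7 -39.4] t 37.1 w 0.051847846923570744 tiltfix [-0.02  0.05 -0.  ]
0.2, -0.2, 18.5, 0, 0, 0.09,
0.2, -0.2, 18.5, 0, 0, 0.09,
0.2, -0.2, 18.5, 0, 0, 0.09,
[0.81211857 0.26947412 0.09304285] [0.09563963 0.09352289 0.01790323] [0.81207497 0.27006496 0.094     ]
[0.6787897  0.40171743 0.0929816 ] [0.05703534 0.06358932 0.01793302] [0.67682165 0.39963948 0.094     ]
[0.56278085 0.29242139 0.09260546] [0.03667163 0.03606753 0.01703336] [0.56220961 0.29205433 0.094     ]
[ 0.53592234 -0.1062648   0.09487845] [0.03512575 0.0221147  0.01343482] [ 0.536492   -0.10398011  0.094     ]
[ 0.53556194 -0.16877929  0.09304834] [0.03679175 0.03621938 0.01780965] [ 0.53548745 -0.16828871  0.094     ]
```

View pics/s26.png

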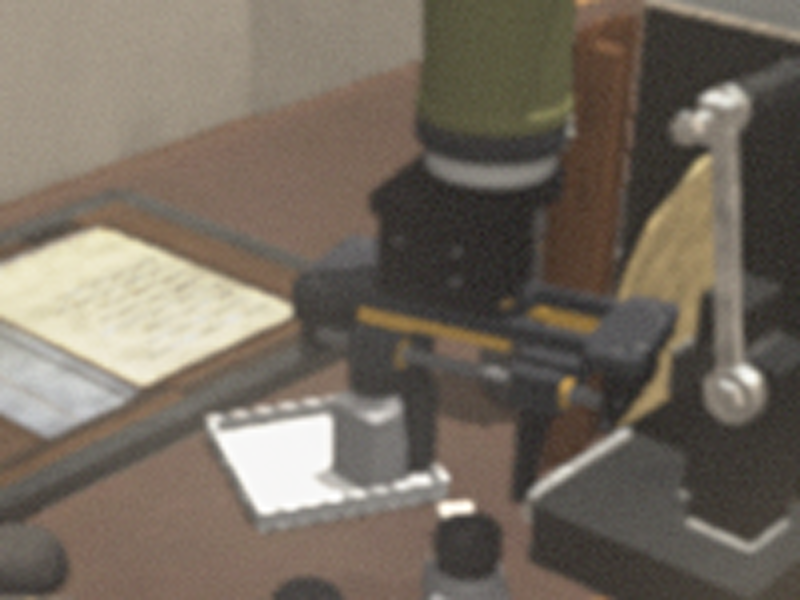

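View pics/top8.png

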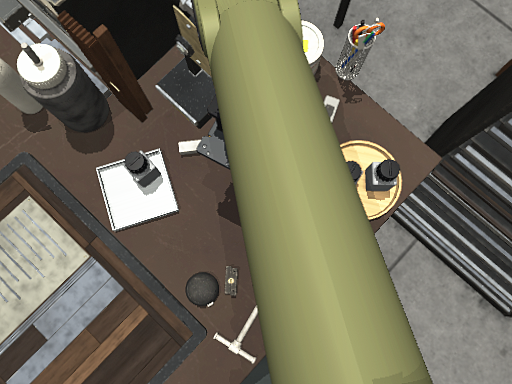

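servo_tool --commands '[0,0,18,0,0,0,0,0,18,0,0,0,0,0,18,0,0,0,0,0,0,0,0,0,0,0,0,0,0,0]'

```text
time_s: 37.7
tool_pos: [0.603, 0.0869, 0.0718]
tool_rot: [179.9, -0.0, 60.3]
force: [-0.6, 0.2, -0.2]
grip_width: 0.0518
```

servo_tool --commands '[0,0,0,0,0,0,0,0,0,0,0,0,0,0,0,0,0,0,0,0,0,0,0,0,0,0,0,0,0,0]' --jaw 20 --newtons 12

```text
time_s: 38.2
tool_pos: [0.6031, 0.0871, 0.0718]
tool_rot: [179.9, -0.1, 60.3]
force: [-0.4, -0.8, 3.6]
grip_width: 0.0357
```

```bash
python3 -c "
from h import *
st();snap('s27','side',[250,150,350,250],6)"
```

```text
('time_s', np.float64(38.2)) ('qpos', array([-13.8024,  19.9014,   3.707 ,  99.1921,  -1.4382,  60.8666,
       -39.3294])) ('tool_pos', array([0.6031, 0.0871, 0.0718])) ('tool_rot', array([179.931 ,  -0.0515,  60.2884])) ('force', array([-0.4372, -0.8351,  3.6487])) ('wrist_torque', array([-0.1147, -0.008 ,  0.0747])) ('grip_width', np.float64(0.0357))
```

servo_tool --commands '[0,0,0,0,0,7.5,0,0,0,0,0,7.5,0,0,0,0,0,7.5,0,0,0,0,0,7.5,0,0,0,0,0,7.5,0,0,0,0,0,7.5,0,0,0,0,0,0]'

```text
time_s: 38.95
tool_pos: [0.6033, 0.0871, 0.0718]
tool_rot: [180.0, -0.1, 15.2]
force: [0.2, 0.0, 5.6]
grip_width: 0.0354
```

```bash
python3 -c "
from h import *
st();snap('s28','side',[250,150,350,250],6)
import cv2
cv2.imwrite('pics/c28.png',cv2.resize(np.hstack([cv2.imread('pics/s27.png'),cv2.imread('pics/s28.png')]),(800,400)))"
```

```text
('time_s', np.float64(38.95)) ('qpos', array([-19.6545,  20.0345,  10.7372,  99.4144,  -4.1785,  60.8346,
       -82.3182])) ('tool_pos', array([0.6033, 0.0871, 0.0718])) ('tool_rot', array([179.9783,  -0.1031,  15.2026])) ('force', array([0.1885, 0.0438, 5.5901])) ('wrist_torque', array([-0.025 , -0.0253, -0.0748])) ('grip_width', np.float64(0.0354))
```

View pics/c28.png

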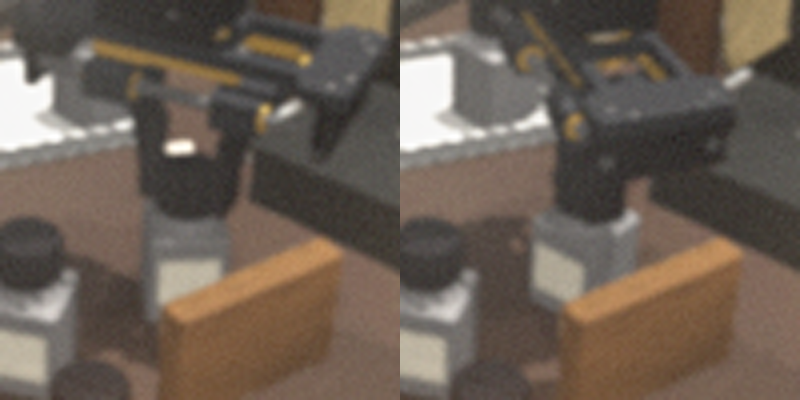

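servo_tool --commands '[0,0,-5,0,0,0,0,0,-15,0,0,0,0,0,-10,0,0,0,0,0,0,0,0,0,0,0,0,0,0,0,0,0,0,0,0,0,0,0,0,0,0,0]' --newtons 25

```text
time_s: 39.7
tool_pos: [0.602, 0.0869, 0.1001]
tool_rot: [180.0, 0.1, 15.3]
force: [-1.1, -0.1, -5.3]
grip_width: 0.0354
```

```bash
python3 -c "
from h import *
weigh();snap('s29','side',[250,150,350,250],5)"
```

```text
F [-0.05  0.09 -4.58] sd [0.47 0.4  0.54] sem [0.14 0.12 0.15] eff [ 0.000e+00 -4.858e+01  2.340e+00 -3.088e+01 -3.000e-02 -6.000e-02
  0.000e+00] z 0.1009 t 40.3
```

View pics/s29.png

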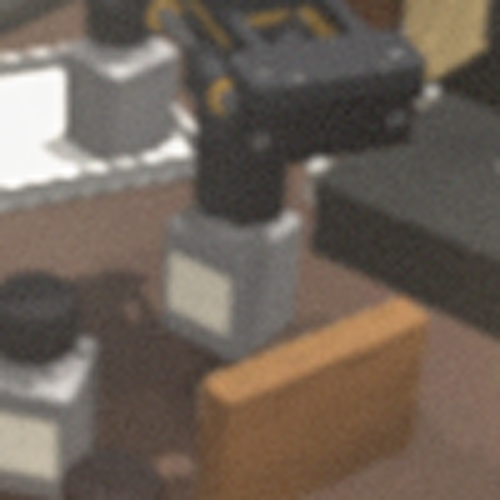

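Full: it stays. Put it back in place, release, and rise.

servo_tool --commands '[0,0,12,0,0,0,0,0,10,0,0,0,0,0,5,0,0,0,0,0,2.5,0,0,0,0,0,0,0,0,0,0,0,0,0,0,0]'

```text
time_s: 40.95
tool_pos: [0.602, 0.087, 0.0721]
tool_rot: [-180.0, 0.1, 15.3]
force: [-4.6, -1.5, 4.8]
grip_width: 0.0353
```

```bash
python3 -c "
from h import *
weigh(3)"
```

```text
F [-4.52 -0.66  5.16] sd [0.3  0.22 0.67] sem [0.17 0.12 0.39] eff [ 1.400e-01 -4.414e+01  2.410e+00 -2.852e+01  2.000e-02 -1.940e+00
  1.000e-02] z 0.0722 t 41.1
```

servo_tool --commands '[0,0,0,0,0,0,0,0,0,0,0,0,0,0,0,0,0,0,0,0,-10,0,0,0,0,0,-40,0,0,0,0,0,-40,0,0,0,0,0,-40,0,0,0,0,0,0,0,0,0]' --jaw 52

```text
time_s: 41.9
tool_pos: [0.6066, 0.0875, 0.2092]
tool_rot: [180.0, -0.7, 15.3]
force: [0.6, -0.4, 0.5]
grip_width: 0.052
```

```bash
python3 -c "
from h import *
go([0.45,-0.3,0.22],15,step=45)"
```

```text
cur [0.6066 0.0875 0.2092] [179.96  -0.75  15.27] q [-20.3  13.6  11.4  91.   -2.8  74.9 -83.3] t 41.9 w 0.051954493323485174 tiltfix [ 0.04 -0.75 -0.  ]
-25.3, 33.3, -1.1, 0, 0, 0.03,
-25.3, 33.3, -1.1, 0, 0, 0.03,
-25.3, 33.3, -1.1, 0, 0, 0.03,
-25.3, 33.3, -1.1, 0, 0, 0.03,
-25.2, 33.3, -1.1, 0, 0, 0.03,
-25.2, 33.3, -1.1, 0, 0, 0.03,
-25.2, 33.3, -1.1, 0, 0, 0.03,
-25.2, 33.3, -1.1, 0, 0, 0.03,
-25.2, 33.3, -1.1, 0, 0, 0.03,
-25.2, 33.4, -1.1, 0, 0, 0.03,
```

servo_tool --commands '[-25,33,0,0,0,0,-25,33,0,0,0,0,-25,33,0,0,0,0,-25,33,0,0,0,0,-25,33,0,0,0,0,-25,33,0,0,0,0,-25,33,0,0,0,0,-25,33,0,0,0,0,-25,33,0,0,0,0,-25,33,0,0,0,0]'

```text
time_s: 42.9
tool_pos: [0.4476, -0.2988, 0.2017]
tool_rot: [180.0, -0.1, 15.3]
force: [1.1, -0.7, -0.8]
grip_width: 0.0523
```

```bash
python3 -c "
from h import *
p,d=snap('top9');snap('s30','side')
S=np.array([.531,.311]);W=np.array([.5365,-.1353]);c,s=np.cos(np.radians(16.46)),np.sin(np.radians(16.46))
for o in jars(p,d):
  x=o[3][:2]; print(o[3],o[4],'wood',np.linalg.norm(x-W).round(4),'steel',np.array([[c,s],[-s,c]])@(x-S))"
```

```text
[0.81186284 0.26911181 0.09307392] [0.09570131 0.09291973 0.01778992] wood 0.4893 steel [ 0.25748361 -0.11975285]
[0.67432869 0.40009825 0.09289476] [0.04768078 0.06070881 0.01767066] wood 0.5529 steel [0.16270038 0.04483521]
[0.59836277 0.08686356 0.09105931] [0.03713562 0.03390221 0.01352677] wood 0.2306 steel [ 0.00109395 -0.2340378 ]
[0.56287085 0.29294101 0.09274406] [0.03657636 0.03622404 0.01626043] wood 0.4291 steel [ 0.02544777 -0.02634936]
[ 0.53482394 -0.09908333  0.09292755] [0.03669865 0.03627581 0.01780655] wood 0.0363 steel [-0.1125282 -0.3943607]
[ 0.5355186  -0.16886494  0.09301012] [0.03707739 0.03572904 0.01730709] wood 0.0336 steel [-0.13163435 -0.46147934]
[0.5096372  0.02437281 0.09076667] [0.03532025 0.03506012 0.01284945] wood 0.1619 steel [-0.10170194 -0.26882751]
```

View pics/top9.png

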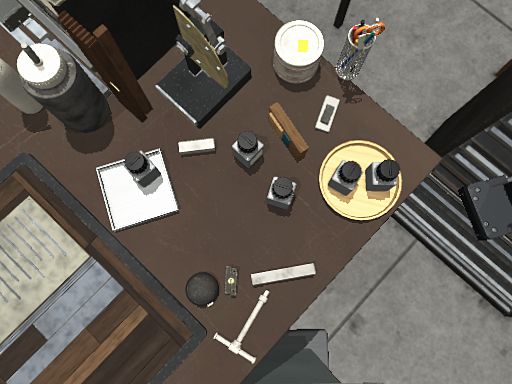

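View pics/s30.png

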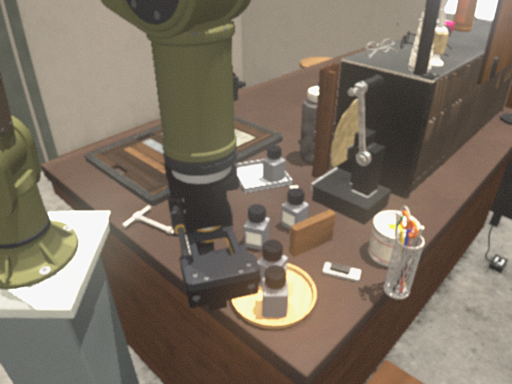

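```bash
python3 -c "
from h import *
st();print(env.sign_off())"
```

```text
('time_s', np.float64(43.0)) ('qpos', array([  4.0022,   5.3602,  29.3051, 101.7677,  -2.5343,  73.4759,
       -41.4014])) ('tool_pos', array([ 0.4445, -0.3041,  0.2019])) ('tool_rot', array([179.8021,   0.0787,  14.6811])) ('force', array([ 0.6362, -0.1964,  0.5538])) ('wrist_torque', array([-0.0259, -0.0156,  0.0146])) ('grip_width', np.float64(0.0519))
the job is handed in; nothing more can be done
None
```

I sorted the five jars on the bench and handed the job in at 43 s. Sign-off gave no verdict, but my last camera checks showed everything where it should be.

| Jars | Cap on a gentle twist (45° clockwise) | Weight force | Where it went |
|---|---|---|---|
| 1 | Loose: the body stayed put | Not sorted by weight | Steel tray |
| 2 | Tight: the body turned with the cap | About 1.2 and 1.65 N (light) | Wooden tray |
| 2 | Tight: the body turned with the cap | About 4.6 and 4.7 N (full) | Bench, where they stood |

I turned the loose cap about 260° clockwise in all. Towards the end the jar was turning along with it, so the cap was at its stop. I judged this from the side pictures, which another jar partly hid; there is no direct reading of the cap angle.

- **Steel tray:** that jar's axis is about (25, −26) mm from the tray centre along its sides; the limit is 45 mm each way.
- **Wooden tray:** those two are 34 and 36 mm from the centre; the limit is 55 mm.
- **Bench:** the two full jars are at least 0.16 m from the wooden tray's centre and at least 0.23 m from the steel tray's.
- **State:** all jars looked upright, and the gripper was empty and clear of everything.

I saw no knocked jar, and no check failed or disagreed.

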